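Make up two spare-part kits in stacked totes at the board-cleaning line

ROBOT

A 7-joint arm with a two-finger parallel gripper is mounted at the origin on the work surface. World frame = base frame: x ahead of the robot, y to its left, z up, the work surface at z = 0. Lengths are in m, angles in rad, forces in N, time in s.
With the tool pointing down it reaches from about 0.4 to 0.9 m from the base axis. Payload 5.6 kg.
Tool frame: the origin (TCP) lies at the very end of the fingers, on their centre line; the grasp point (between the pads) lies r.tcp_to_grasp behind it (r.tcp_to_grasp is the distance from the TCP to the grasp point, in m); z points along the fingers, x is the direction in which the jaws open and shut, and the axes are right-handed (so a half turn about z gives the same grasp; the last joint's range is limited). The gripper opens to 92 mm and grips with 3 to 60 N. Pads are 20 mm wide; open, the fingers measure 128 mm over their backs; the gripper's body (75 mm by 189 mm) begins 69 mm behind the grasp point.
Start: joints at [1.09, 0.468, -0.012, 1.603, 0.006, 1.071, -0.056], TCP at [0.276, -0.589, 0.215] pointing down, gripper open.
Joint ranges: [-2.53, 2.53], [-0.31, 2.02], [-1.57, 1.55], [0.28, 2.44], [-1.29, 4.43], [0.15, 1.84], [-2.92, 2.92]. Speed limits (rad/s): [2.57, 2.57, 3.14, 3.14, 3.14, 3.14, 3.14].

INTERFACE

Orientations are given as a unit quaternion [x, y, z, w].
In Python, from bench import r, read_camera, camera_params, spot_in, pinpoint gives the robot as it stands.
- The arm moves only by the shell command python3 -m crank 'ROWS' [OPENING] [FORCE]. ROWS is JSON, a list of rows, each a list of 2 entries, a list of its own where there are three numbers: the shift along the tool's x, y, z in m, then the turn about the tool's z in rad. A call has 1 to 20 rows; each row shifts and turns the pose as measured when the row begins, along the tool's axes as they then stand; what a row does not reach is not made up. A row lasts 1/12 s, in which the tool goes at most 41.7 mm and 7.16 degrees, less where a joint would pass 70% of its speed; a pose out of reach is approached as far as the arm can. A call with a gripper value outside its range is refused whole. OPENING is the finger opening in m, from 0 to 0.0919, set as the call begins (- or left out, the last holds). The fingers move at their own pace and stop on an object; FORCE is the grip in N (left out, the last holds). Time passes only in rows, so rows that do not move let the fingers close. It gives the time, the measured TCP pose, the force and the opening at its end, in the units of the state.
- r.state(): the state, without advancing time (a new reading comes with each control period).
- read_camera(name): name is "scene" or "top" or "wrist"; returns the picture (420x560x3 uint8, red, green, blue); there is no depth.
- camera_params(name): a dict with "fx", "fy", "cx", "cy" (pixels), "rvec" (rotation vector, rad) and "tvec" (3), from world to camera coordinates, as OpenCV has them. Camera axes: x right, y down, z forward; pixel columns grow to the right and rows downward; lengths in m; the calibration is good to about 2 mm. A picture is of the moment at which its call begins: read the wrist's pose just before it. camera_params takes no time and is no camera call; for the wrist camera it gives the pose at the moment of the call.
- r.job_done(): hands the job in, once; it reports no verdict.
Trained networks look in the newest picture that a camera, given by its name, has taken for a name from the list of things; names that differ only in an ending like _2 or _b are one class to them, and where a whole thing is asked for, a point or a joint stands for the part that bears it (a point fixed in the world has none). Each returns a list of dicts, best first, with "confidence" (0 to 1); they miss things now and then, are a little off and sometimes report something else, mostly with a low value. They report only what shows in the picture. A call takes as long as a camera call. They do not tell look-alikes from the thing itself.
- spot_in(camera, thing): "centre" ([column, row] in pixels, amid what is visible of it).
- pinpoint(camera, thing): "centre" ([column, row] in pixels: a listed point, or the origin of a listed thing).
The state is a dict: "clock": time; "joint_positions": joint angles; "qd": joint speeds; "tau": joint torques, N m; "tool_pos": TCP position; "orientation": TCP orientation; "force": force on the tool from outside, world axes, zero at the start; "ft_torque": the same for the moment, N m; "width": opening from 0.0 (shut) to 1.0 (fully open).
Only numpy, scipy, OpenCV 4.12 (cv2) and the standard library are available. Lean on these libraries where they do the work, as an engineer would, in place of code of your own. Each camera call takes 0.05 s, during which the arm holds its last target. There are 200 camera calls.

TASK

Make up two kits, one part in each tote compartment, standing flat on its floor the same way up as it stands now. First put the flanged elbow and the large hex nut into the tote on the base plate; then stack the loose empty tote squarely on it, turned end for end against it so that it stands level on the stacking tabs and does not nest; last put the lid handle and the small hex nut into that upper tote. Leave the drain plug and the bottle alone.

Things in the scene. Friction and masses are not known exactly. Their poses are not given: they have to be found in the camera images.
- station_tote: Lower blue stack-nest tote, fixed on an aluminium plate 230x184x4 mm. Origin: centre of the tote's underside, z up. 178 (x) by 138 (y) outside, rim z 54. Divider along y at x 0: 26 thick to z 25, 10 thick to z 47. Two compartments, |x| 13 to 77, |y| to 40 (57 in places), floor z 3. Four tabs, tops z 46, jut 13 in from the long walls at x +66 and -22: only the +x end has tabs in its corners.
- loose_tote: Loose empty tote on the bench, no plate; shape, tabs and axes as station_tote; 0.28 kg. Origin: centre of underside. Foot 160 (x) by 120 (y) mm to z 25. Lift by the divider's grip wall: along y at x 0, 10 thick, 100 long, z 25 to 47. Turned 180 deg about z against station_tote it rests on the tabs, origin 46 above that one's, 5 play each way; turned alike it would sink to 25, onto the parts.
- elbow: Steel flanged pipe elbow standing on its 40 by 40 mm square flange (8 thick); a round upright neck of 26 mm diameter rises at the origin's axis to a rounded top at z 39, and a short outlet with a 28 mm collar points along +x at z 26, ending at x 26 mm. Take the neck from above across y, above the flange. Origin: centre of the underside. About 0.16 kg.
- large_nut: Large steel hex nut lying flat, 40 mm across flats, 46 across corners, 26 high, with an open hole of 26. Flats face +y and -y, and every 60 degrees from there. Origin: centre of the underside. About 0.12 kg.
- small_nut: Small steel hex nut lying flat, 24 mm across flats, 28 across corners, 22 high, with an open hole of 14. Flats face +y and -y, and every 60 degrees from there. Origin: centre of the underside. About 0.04 kg.
- lid_handle: Steel bow handle for a tank lid, standing on two feet (68 mm long overall in x, feet 22 wide in y, 8 high); its round grip bar, 10 mm diameter and 52 long, runs along x with its axis at z 35. Origin: centre between the feet, at the underside. About 0.10 kg.
- drain_plug: Steel drain plug, not part of either kit, to be left alone: flange 42 mm diameter, 10 high, with a stub 24 diameter up to z 26. Origin: centre of the underside.
- bottle: White bottle, a bystander: 60 mm diameter, 150 high. Origin: centre of the underside. (Farther out, beyond the work, a fixed rack of green circuit boards, 114 high, fills x 0.85 to 0.95, y -0.20 to 0.00.)
There are look-alikes about, which are no part of the job. What is shaped like the lid_handle but brown is not meant.

How it is judged:
By the outcome, as a careful person would: the job done as asked, in the order asked, and still so for the second after the job is handed in, with the robot touching nothing.
It also fails if it takes over 141 s, if anything falls off the work surface, if the arm or the gripper's body presses on something with over 40 N, if the wrist force passes 120 N, or if a joint passes its speed limit or range.

## Working session

There is one attempt and no reset: what is moved stays moved. The work goes in short steps, Python scripts to look and compute and a shell command to move; the robot and the scene stay as the last step left them, time stands still between calls to the robot, and variables do not carry over. Pictures are saved under pics/ and viewed, about 12 in all and at most 16, crops included, and the job is handed in when it is done.

```bash
ls; mkdir -p pics; python3 - <<'E'
from bench import r, read_camera, camera_params, spot_in, pinpoint
import cv2
s=r.state();print(s, r.tcp_to_grasp)
for c in ["scene","top"]:
    im=read_camera(c); cv2.imwrite(f"pics/{c}0.png",im[:,:,::-1]); print(c,camera_params(c))
    for t in ["station_tote","loose_tote","elbow","large_nut","small_nut","lid_handle","drain_plug","bottle"]:
        print(c,t,[(([round(x) for x in d["centre"]]),round(d["confidence"],2)) for d in pinpoint(c,t)])
E
```

```text
pics
{'clock': 0.0, 'joint_positions': array([ 1.09003103,  0.46838816, -0.01162537,  1.6036035 ,  0.00603629,
        1.07140084, -0.05627481]), 'qd': array([ 0.00072906,  0.00019898,  0.00195872, -0.00020227,  0.00053691,
       -0.00225444,  0.00077693]), 'tau': array([-3.93939763e-05, -5.20571744e+01, -1.22266280e-02, -2.43745583e+01,
       -5.66509471e-02,  1.72763335e-02,  2.03542718e-04]), 'tool_pos': array([ 0.2752407 , -0.58821133,  0.21364157]), 'orientation': array([ 8.43775509e-01, -5.36695548e-01, -7.81314592e-04, -4.11033216e-04]), 'force': array([ 0.19602475, -0.77935246,  0.26153105]), 'ft_torque': array([ 0.00881394,  0.00856231, -0.01820638]), 'width': 0.9991170679452379} 0.0187
scene {'fx': 462.01136052619313, 'fy': 462.01136052619313, 'cx': 278.18025896509613, 'cy': 205.50443161935092, 'rvec': array([ 2.0913918,  0.8369937, -0.4446866]), 'tvec': array([-0.39174457, -0.19279224,  1.1944716 ])}
scene station_tote [([118, 289], 0.72)]
scene loose_tote [([364, 161], 0.95)]
scene elbow [([218, 212], 0.85), ([261, 240], 0.41)]
scene large_nut [([264, 186], 0.69)]
scene small_nut [([262, 240], 0.54)]
scene lid_handle [([310, 277], 0.83), ([234, 167], 0.73), ([305, 206], 0.52)]
scene drain_plug [([353, 239], 0.6)]
scene bottle [([417, 218], 0.96)]
top {'fx': 465.42620163839115, 'fy': 465.42620163839115, 'cx': 280.0490917263757, 'cy': 202.68974863963882, 'rvec': array([ 2.12783589, -2.15785936,  0.15343889]), 'tvec': array([0.00816479, 0.57373462, 0.84286917])}
top station_tote [([434, 251], 0.58)]
top loose_tote [([128, 236], 0.91), ([252, 146], 0.68), ([255, 272], 0.22)]
top elbow [([312, 268], 0.63)]
top large_nut [([254, 272], 0.67)]
top small_nut [([314, 212], 0.49)]
top lid_handle [([246, 209], 0.82), ([312, 153], 0.75), ([254, 271], 0.68), ([246, 323], 0.62)]
top drain_plug [([252, 147], 0.53), ([250, 211], 0.3)]
top bottle [([184, 126], 0.71)]
```

View pics/scene0.png

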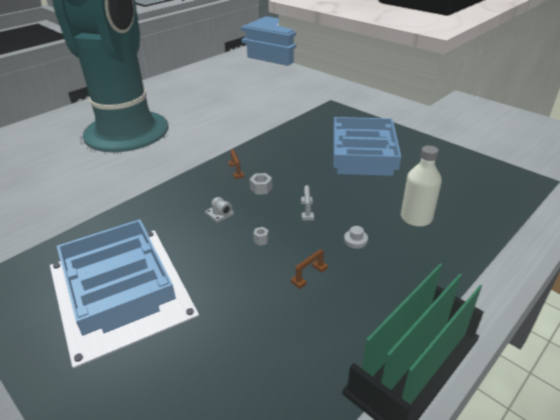

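View pics/top0.png

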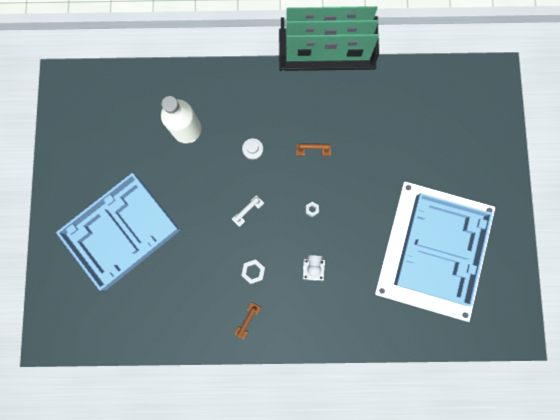

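The top view shows elbow (314,268), large nut (253,272), small nut (313,210), steel handle (248,210), brown look-alikes at (313,150) and (248,321), loose tote (118,232), and station tote (437,251).

```bash
cat > h.py <<'E'
import numpy as np, cv2
from scipy.optimize import minimize
from scipy.spatial.transform import Rotation as R
from bench import r, read_camera, camera_params, spot_in, pinpoint
def proj(P,c):
    K=np.array([[c["fx"],0,c["cx"]],[0,c["fy"],c["cy"]],[0,0,1]])
    return cv2.projectPoints(np.asarray(P,float).reshape(-1,3),c["rvec"],c["tvec"],K,None)[0][:,0]
def ray(px,c,z):
    M=R.from_rotvec(c["rvec"]).as_matrix(); o=-M.T@c["tvec"]
    d=M.T@np.array([(px[0]-c["cx"])/c["fx"],(px[1]-c["cy"])/c["fy"],1])
    return o+d*(z-o[2])/d[2]
def yawmat(a): return np.array([[np.cos(a),-np.sin(a),0],[np.sin(a),np.cos(a),0],[0,0,1]])
def box(x,y,z0,z1): return np.array([[sx*x/2,sy*y/2,z] for sx in(-1,1) for sy in(-1,1) for z in(z0,z1)])
def silh(parts,pose,z,c,shape,S=4):
    m=np.zeros((shape[0]*S,shape[1]*S),np.uint8)
    for p in parts:
        q=proj(p@yawmat(pose[2]).T+[pose[0],pose[1],z],c)
        cv2.fillConvexPoly(m,np.int32(np.round(cv2.convexHull(np.float32((q+.5)*S))[:,0])),255)
    return cv2.resize(m,(shape[1],shape[0]),interpolation=cv2.INTER_AREA)/255.
def fit(mask,parts,p0,z,c):
    f=lambda p:np.abs(silh(parts,p,z,c,mask.shape)-mask).sum()
    best=min((minimize(f,[p0[0],p0[1],a],method="Nelder-Mead",options=dict(initial_simplex=[[p0[0],p0[1],a],[p0[0]+.01,p0[1],a],[p0[0],p0[1]+.01,a],[p0[0],p0[1],a+.2]],xatol=1e-5,fatol=.1)) for a in p0[2]),key=lambda o:o.fun)
    return best.x,best.fun,mask.sum()
TOTE=[box(.178,.138,.025,.054),box(.16,.12,0,.03)]
def state():
    s=r.state(); M=R.from_quat(s["orientation"]).as_matrix()
    print("t%.2f"%s["clock"],"tcp",s["tool_pos"].round(4),"jawyaw %.4f"%np.arctan2(M[1,0],M[0,0]),"tilt",M[:2,2].round(3),"F",s["force"].round(1),"w",round(s["width"]*92,1)); return s,M
def go(x,y,yaw,z=None):
    """tool-axis shift to reach world TCP x,y(,z) and jaw yaw (mod pi)"""
    s,M=state(); d=np.array([x,y,s["tool_pos"][2] if z is None else z])-s["tool_pos"]
    y0=np.arctan2(M[1,0],M[0,0]); dy=(yaw-y0+np.pi/2)%np.pi-np.pi/2
    print("shift tool",(M.T@d).round(4),"turn tool z %.4f (down: -world %.4f)"%(-dy,dy),"j7",s["joint_positions"][6].round(2))
E
python3 - <<'E'
from h import *
im=read_camera("top"); c=camera_params("top")
for n,px,z in [("elbow",(314,268),.02),("large_nut",(253,272),.026),("small_nut",(313,210),.022),("handle",(248,210),.035),("loose",(118,232),.05),("station",(437,251),.05),("plug",(252,147),.02),("bottle",(188,135),0)]:
    print(n,ray(px,c,z).round(3))
hsv=cv2.cvtColor(im,cv2.COLOR_RGB2HSV)
b=((hsv[...,0]>95)&(hsv[...,0]<125)&(hsv[...,1]>100)&(hsv[...,2]>70)).astype(np.uint8)
n,l,st,ce=cv2.connectedComponentsWithStats(b)
for i in range(1,n):
    if st[i,4]>2000:
        m=np.zeros_like(b); k=[cv2.convexHull(q) for q in cv2.findContours((l==i).astype(np.uint8),0,2)[0]]
        cv2.drawContours(m,k,-1,1,-1)
        p=ray(ce[i],c,.05); print(st[i],p.round(3),fit(m.astype(float),TOTE,(p[0],p[1],np.arange(0,3.1,.5)),0.004 if ce[i][0]>300 else 0,c))
v=im[:,:,::-1]
up=lambda a,w,h:cv2.resize(a,(w,h),interpolation=cv2.INTER_CUBIC)
cv2.imwrite("pics/c1.png",np.vstack([np.hstack([up(v[165:300,50:190],400,386),up(v[175:325,370:500],400,386)]),np.hstack([up(v[185:300,220:350],220,195),np.zeros((195,580,3),np.uint8)])]))
print(camera_params("wrist"));s,M=state()
E
```

```text
elbow [ 0.45  -0.063  0.02 ]
large_nut [0.444 0.053 0.026]
small_nut [ 0.562 -0.064  0.022]
handle [0.562 0.062 0.035]
loose [0.522 0.304 0.05 ]
station [ 0.478 -0.29   0.05 ]
plug [0.69  0.054 0.02 ]
bottle [0.722 0.186 0.   ]
{'fx': 339.37269677630763, 'fy': 339.37269677630763, 'cx': 276.1727699084729, 'cy': 204.53196437273476, 'rvec': array([-2.4692946 ,  1.57003904,  0.19630874]), 'tvec': array([-0.64884845, -0.02742971,  0.38985228])}
t0.95 tcp [ 0.2755 -0.5887  0.2146] jawyaw -1.1331 tilt [-0. -0.] F [ 0.1  0.  -0.5] w 92.2
```

View pics/c1.png

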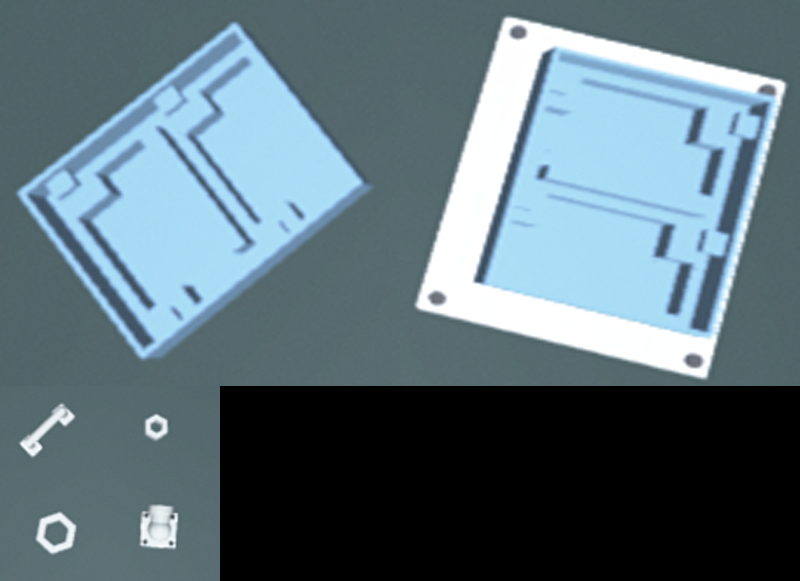

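Crop: the loose tote's tab corners are at its image lower-left end (+x towards world (-x,+y)). The station tote's tab corners are at the image top (+x mostly world +x, tilted to -y).

```bash
python3 - <<'E'
from h import *
for cam in ["top","scene"]:
    im=read_camera(cam); c=camera_params(cam); I=im.astype(int)
    b=((I[...,2]-I[...,0]>38)&(I[...,2]>75)).astype(np.uint8)
    n,l,st,ce=cv2.connectedComponentsWithStats(b)
    for i in range(1,n):
        if st[i,4]>1500 and ce[i][1]>90:
            m=np.zeros_like(b); k=[cv2.convexHull(q) for q in cv2.findContours((l==i).astype(np.uint8),0,2)[0]]
            cv2.drawContours(m,k,-1,1,-1)
            p=ray(ce[i],c,.05); S=p[1]<0; print(cam,st[i],fit(m.astype(float),TOTE,(p[0],p[1],[-.25,-.1,-.4] if S else [2.2,2.4,2]),0.004 if S else 0,c))
E
```

```text
top [  56  173  124  118 7490] (array([0.52430303, 0.30825743, 2.24202173]), np.float64(266.0509803921569), np.float64(7796.0))
top [ 395  193   98  113 7183] (array([ 0.48223427, -0.30346605, -0.29708263]), np.float64(103.48235294117649), np.float64(7741.0))
scene [ 333  117   68   58 3600] (array([0.52013007, 0.30779296, 2.25982061]), np.float64(101.88235294117646), np.float64(3678.0))
scene [  57  219  117  115 8945] (array([ 0.4778436 , -0.30112003, -0.2949321 ]), np.float64(202.00784313725492), np.float64(9220.0))
```

```bash
python3 - <<'E'
from h import *
c=camera_params("wrist"); M=R.from_rotvec(c["rvec"]).as_matrix(); o=-M.T@c["tvec"]
s,T=state(); print("cam in tool",(T.T@(o-s["tool_pos"])).round(4)); print("cam axes in tool",(T.T@M.T).round(3))
go(.45,0.0,0,.30)
E
```

```text
t1.05 tcp [ 0.2755 -0.5887  0.2146] jawyaw -1.1330 tilt [-0.  0.] F [-0.5 -0.5 -1. ] w 91.7
cam in tool [-0.001  -0.0693 -0.1697]
cam axes in tool [[ 1.     0.    -0.   ]
 [-0.     0.969  0.245]
 [ 0.    -0.245  0.969]]
t1.05 tcp [ 0.2755 -0.5887  0.2146] jawyaw -1.1330 tilt [-0.  0.] F [-0.5 -0.5 -1. ] w 91.7
shift tool [-0.4592 -0.4076 -0.0854] turn tool z -1.1330 (down: -world 1.1330) j7 -0.06
```

```bash
python3 -m crank '[[[0,0,-0.009],-0.1133],[[0,0,-0.009],-0.1133],[[0,0,-0.009],-0.1133],[[0,0,-0.009],-0.1133],[[0,0,-0.009],-0.1133],[[0,0,-0.009],-0.1133],[[0,0,-0.009],-0.1133],[[0,0,-0.009],-0.1133],[[0,0,-0.009],-0.1133],[[0,0,-0.009],-0.1133]]'
python3 -m crank '[[[0.0186,-0.031,0],0],[[0.0186,-0.031,0],0],[[0.0186,-0.031,0],0],[[0.0186,-0.031,0],0],[[0.0186,-0.031,0],0],[[0.0186,-0.031,0],0],[[0.0186,-0.031,0],0],[[0.0186,-0.031,0],0],[[0.0186,-0.031,0],0],[[0.0186,-0.031,0],0],[[0.0186,-0.031,0],0],[[0,0,0],0],[[0,0,0],0]]'
python3 - <<'E'
from h import *
go(.48,-.25,0,.3); im=read_camera("wrist"); c=camera_params("wrist"); np.savez("st.npz",im=im,**c)
cv2.imwrite("pics/w1.png",im[:,:,::-1])
E
```

```text
clock: 1.88
tool_pos: [0.2748, -0.5872, 0.3057]
orientation: [1.0, 0.026, -0.002, -0.002]
force: [0.8, -0.2, 0.8]
width: 0.998
clock: 2.97
tool_pos: [0.4661, -0.2231, 0.3083]
orientation: [1.0, 0.026, 0.0, 0.002]
force: [-0.7, -0.7, 0.1]
width: 0.996
t2.97 tcp [ 0.4661 -0.2231  0.3083] jawyaw 0.0522 tilt [ 0.001 -0.005] F [-0.7 -0.7  0.1] w 91.6
shift tool [0.0124 0.0276 0.0084] turn tool z 0.0522 (down: -world -0.0522) j7 0.34
```

View pics/w1.png

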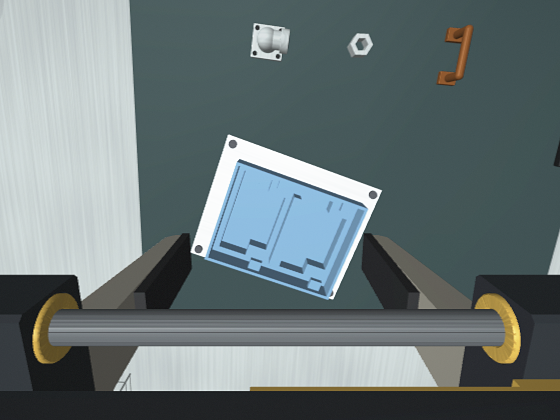

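Wrist view: the station tote on its plate, centre ~(288,225); elbow at (270,42) with outlet pointing image right, small nut (360,44), brown handle (458,55). The tab cut-ins are on the image lower side.

```bash
cat >> h.py <<'E'
def tote_fit(cam,p0,z,roi=None):
    im=read_camera(cam); c=camera_params(cam); I=im.astype(int)
    b=((I[...,2]-I[...,0]>38)&(I[...,2]>75)).astype(np.uint8)
    n,l,st,ce=cv2.connectedComponentsWithStats(b); q=proj([p0[0],p0[1],z+.03],c)[0]
    i=min((i for i in range(1,n) if st[i,4]>1500),key=lambda i:np.hypot(*(ce[i]-q)))
    m=np.zeros_like(b); cv2.drawContours(m,[cv2.convexHull(np.vstack([k for k in cv2.findContours((l==i).astype(np.uint8),0,2)[0] if len(k)>15]))],-1,1,-1)
    print(cam,"tote",st[i],fit(m.astype(float),TOTE,(p0[0],p0[1],[p0[2],p0[2]-.15,p0[2]+.15]),z,c))
    return im
E
python3 - <<'E'
from h import *
im=tote_fit("wrist",(.48,-.3025,-.296),.004)
c=camera_params("wrist")
for q in [(232.5,143.5),(373,194.5),(198.5,248.5)]: print("hole",ray(q,c,.004).round(4))
P=[[66,61,46],[-22,61,46],[66,-61,46],[-22,-61,46],[0,50,47],[0,-50,47],[105,82,0],[105,-82,0],[-105,82,0]]
for p in np.array(P)/1000: print((p*1000).round(), proj(yawmat(-.296)@p+[.48,-.3025,.004],c)[0].round(0))
E
python3 -m crank '[[[0.0,-0.038,0],-0.05],[[0.0,-0.038,0],0],[[0.0,-0.038,0],0],[[0.0,-0.038,0],0],[[0.0,-0.038,0],0],[[0.0,-0.038,0],0],[[0.0,-0.038,0],0],[[0.0,0,0],0],[[0.0,0,0],0]]'
python3 - <<'E'
from h import *
state();im=read_camera("wrist"); c=camera_params("wrist"); 
cv2.imwrite("pics/w2.png",im[:,:,::-1])
for t,z in [("elbow",0),("large_nut",0),("small_nut",0),("lid_handle",0),("drain_plug",0)]:
    for f in (pinpoint,spot_in):print(t,f.__name__,[(np.round(d["centre"],1),round(d["confidence"],2),ray(d["centre"],c,z)[:2].round(4)) for d in f("wrist",t)][:3])
E
```

```text
wrist tote [  203   163   164   138 12495] (array([ 0.47951252, -0.30205926, -0.29812241]), np.float64(153.3764705882353), np.float64(14168.0))
hole [ 0.4042 -0.1913  0.004 ]
hole [ 0.6063 -0.2531  0.004 ]
hole [ 0.3565 -0.3483  0.004 ]
[66. 61. 46.] [347. 208.]
[-22.  61.  46.] [284. 186.]
[ 66. -61.  46.] [313. 288.]
[-22. -61.  46.] [253. 268.]
[ 0. 50. 47.] [297. 199.]
[  0. -50.  47.] [271. 267.]
[105.  82.   0.] [372. 196.]
[105. -82.   0.] [328. 293.]
[-105.   82.    0.] [232. 145.]
clock: 3.82
tool_pos: [0.4414, 0.0346, 0.3063]
orientation: [0.999, 0.035, 0.001, 0.004]
force: [-0.5, -0.7, 0.0]
width: 0.998
t3.82 tcp [0.4414 0.0346 0.3063] jawyaw 0.0699 tilt [ 0.002 -0.008] F [-0.5 -0.7  0. ] w 91.8
elbow call [(array([275.3, 231.9]), 0.93, array([ 0.4474, -0.0595]))]
elbow call [(array([273.9, 234.5]), 0.7, array([ 0.4456, -0.0637]))]
large_nut call [(array([279.1, 150.8]), 0.85, array([0.4444, 0.0597])), (array([364.6, 154.4]), 0.73, array([0.5637, 0.063 ]))]
large_nut call [(array([281.2, 163. ]), 0.56, array([0.4486, 0.0429]))]
small_nut call [(array([356.1, 238. ]), 0.52, array([ 0.5679, -0.0607]))]
small_nut call [(array([354.8, 239.9]), 0.83, array([ 0.5663, -0.0638]))]
lid_handle call [(array([214.5, 139.1]), 0.75, array([0.3544, 0.0694])), (array([365. , 154.3]), 0.74, array([0.5643, 0.0632])), (array([437.4, 244.7]), 0.58, array([ 0.6906, -0.0628]))]
lid_handle call [(array([370.1, 153.5]), 0.91, array([0.5712, 0.0648])), (array([208.7, 139.1]), 0.89, array([0.3464, 0.0689])), (array([440.6, 251.9]), 0.78, array([ 0.6975, -0.0739]))]
drain_plug call [(array([450.1, 170.3]), 0.81, array([0.6873, 0.0493]))]
drain_plug call [(array([452.9, 169.7]), 0.57, array([0.691 , 0.0504]))]
```

View pics/w2.png

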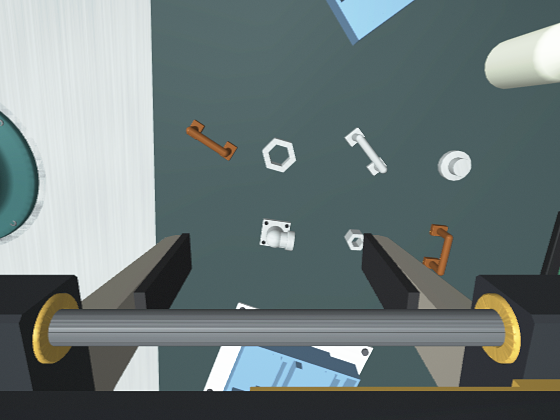

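Wrist view: large nut (279,155), steel handle (366,152), elbow (277,235) with outlet to image right, small nut (355,240), plug (454,165); brown look-alikes (211,140) and (440,250).

```bash
cat >> h.py <<'E'
def ngon(rad,n,z0,z1,off=0,cx=0,cy=0): return np.array([[cx+rad*np.cos(off+2*np.pi*k/n),cy+rad*np.sin(off+2*np.pi*k/n),z] for k in range(n) for z in(z0,z1)])
ring=lambda x,rad,zc:np.array([[x,rad*np.cos(t),zc+rad*np.sin(t)] for t in np.arange(16)*np.pi/8])
SH={"elbow":[box(.04,.04,0,.008),np.vstack([ngon(.013,16,.005,.033),ngon(.008,16,.03,.039)]),np.vstack([ring(0,.012,.026),ring(.02,.012,.026)]),np.vstack([ring(.02,.014,.026),ring(.026,.014,.026)])],
"large_nut":[ngon(.0231,6,0,.026)],"small_nut":[ngon(.01386,6,0,.022)],
"lid_handle":[box(.016,.022,0,.008)+[.026,0,0],box(.016,.022,0,.008)-[.026,0,0],np.vstack([ring(-.026,.005,.035),ring(.026,.005,.035)]),box(.01,.01,0,.036)+[.022,0,0],box(.01,.01,0,.036)-[.022,0,0]]}
def part_fit(im,c,t,p0,z=0,yaws=np.arange(0,6.3,.5)):
    I=im.astype(int); b=((I.min(2)>125)&(I.max(2)-I.min(2)<45)).astype(np.uint8)
    q=proj([p0[0],p0[1],z+.01],c)[0]; n,l,st,ce=cv2.connectedComponentsWithStats(cv2.morphologyEx(b,cv2.MORPH_CLOSE,np.ones((3,3))))
    i=min((i for i in range(1,n) if 60<st[i,4]<6000),key=lambda i:np.hypot(*(ce[i]-q)))
    m=np.zeros_like(b); cv2.drawContours(m,cv2.findContours((l==i).astype(np.uint8),0,2)[0],-1,1,-1)
    x,f,a=fit(m.astype(float),SH[t],(p0[0],p0[1],yaws),z,c); print(t,"xy %.4f %.4f yaw %.3f"%tuple(x),"err",round(f),"of",a); return x
E
python3 - <<'E'
from h import *
for cam in("wrist","top"):
    im=read_camera(cam);c=camera_params(cam)
    for t,p in [("elbow",(.447,-.06)),("large_nut",(.444,.056)),("lid_handle",(.563,.062)),("small_nut",(.566,-.062))]: part_fit(im,c,t,p)
E
```

```text
elbow xy 0.4460 -0.0609 yaw -0.092 err 77 of 853.0
large_nut xy 0.4438 0.0555 yaw 0.834 err 38 of 846.0
lid_handle xy 0.5628 0.0669 yaw 2.332 err 58 of 644.0
small_nut xy 0.5624 -0.0597 yaw 2.172 err 33 of 312.0
elbow xy 0.4477 -0.0631 yaw 6.209 err 51 of 473.0
large_nut xy 0.4625 -0.0112 yaw 4.361 err 710 of 543.0
lid_handle xy 0.5762 0.0778 yaw 0.486 err 653 of 363.0
small_nut xy 0.5651 -0.0619 yaw -0.023 err 11 of 162.0
```

```bash
python3 -m crank '[[[0,0,0.01],-0.113],[[0,0,0.01],-0.113],[[0,0,0.01],-0.113],[[0,0,0.01],-0.113],[[0,0,0.01],-0.113],[[0,0,0.01],-0.113],[[0,0,0.01],-0.113],[[0,0,0.01],-0.113],[[0,0,0.01],-0.113],[[0,0,0.01],-0.113],[[0,0,0.01],-0.113],[[0,0,0.01],-0.113],[[0,0,0],0]]' 0.06 40
python3 -c "
from h import *
go(.446,-.061,-.085+np.pi/2,.11)"
```

```text
clock: 5.55
tool_pos: [0.4436, 0.0341, 0.1822]
orientation: [0.734, 0.679, 0.0, 0.005]
force: [-0.7, 0.9, -0.7]
width: 0.65
t5.55 tcp [0.4436 0.0341 0.1822] jawyaw 1.4932 tilt [ 0.007 -0.007] F [-0.7  0.9 -0.7] w 59.8
shift tool [-0.0941  0.0093  0.0729] turn tool z 0.0074 (down: -world -0.0074) j7 1.09
```

```bash
python3 -m crank '[[[-0.0235,0.0023,0.0182],0],[[-0.0235,0.0023,0.0182],0],[[-0.0235,0.0023,0.0182],0],[[-0.0235,0.0023,0.0182],0],[[0,0,0],0],[[0,0,0],0]]'
python3 - <<'E'
from h import *
im=read_camera("wrist");c=camera_params("wrist");cv2.imwrite("pics/w3.png",im[:,:,::-1])
p=part_fit(im,c,"elbow",(.446,-.061),yaws=[-.1,.1,-.3])
go(p[0],p[1],p[2]+np.pi/2,.011)
E
```

```text
clock: 6.05
tool_pos: [0.4494, -0.0632, 0.1103]
orientation: [0.74, 0.673, 0.003, 0.007]
force: [-0.4, 0.6, -0.1]
width: 0.651
elbow xy 0.4461 -0.0611 yaw -0.072 err 94 of 3033.0
t6.10 tcp [ 0.4492 -0.0635  0.1103] jawyaw 1.4768 tilt [ 0.012 -0.007] F [ 0.1 -0.  -0. ] w 59.9
shift tool [ 0.0027 -0.0046  0.0993] turn tool z -0.0223 (down: -world 0.0223) j7 1.18
```

View pics/w3.png

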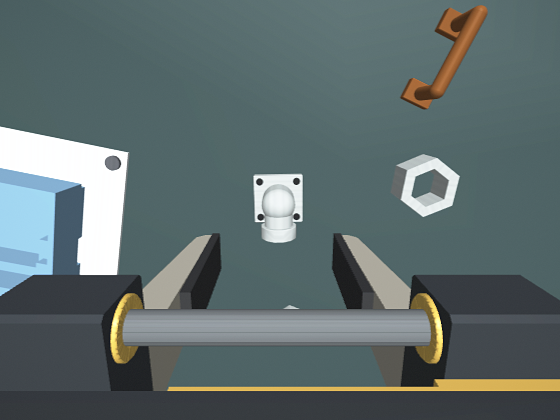

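The elbow fits well (3 mm offset); descending onto it.

```bash
python3 -m crank '[[[0.0009,-0.0015,0.02],-0.0074],[[0.0009,-0.0015,0.02],-0.0074],[[0.0009,-0.0015,0.02],-0.0074],[[0,0,0.02],0],[[0,0,0],0]]'
python3 -c "
from h import *
go(.4461,-.0611,-.078+np.pi/2,.011)"
```

```text
clock: 6.52
tool_pos: [0.4527, -0.0575, 0.034]
orientation: [0.733, 0.68, 0.006, 0.012]
force: [0.1, 0.2, 0.4]
width: 0.651
t6.52 tcp [ 0.4527 -0.0575  0.034 ] jawyaw 1.4962 tilt [ 0.026 -0.009] F [0.1 0.2 0.4] w 59.9
shift tool [-0.0039 -0.0069  0.0228] turn tool z 0.0034 (down: -world -0.0034) j7 1.03
```

```bash
python3 -m crank '[[[-0.002,-0.004,0.002],0],[[-0.002,-0.004,0.002],0],[[0,0,0],0],[[0,0,0],0]]'
python3 -c "
from h import *
go(.4461,-.0611,-.078+np.pi/2,.011)"
python3 -m crank '[[[0,0,0],0],[[0,0,0],0],[[0,0,0],0],[[0,0,0],0]]'
python3 -c "
from h import *
go(.4461,-.0611,-.078+np.pi/2,.011)"
```

```text
clock: 6.85
tool_pos: [0.4465, -0.0588, 0.0335]
orientation: [0.732, 0.681, 0.008, 0.014]
force: [0.9, 0.7, 0.5]
width: 0.652
t6.85 tcp [ 0.4465 -0.0588  0.0335] jawyaw 1.4981 tilt [ 0.031 -0.009] F [0.9 0.7 0.5] w 60.0
shift tool [-0.0022 -0.001   0.0224] turn tool z 0.0053 (down: -world -0.0053) j7 1.03
clock: 7.18
tool_pos: [0.4483, -0.0595, 0.036]
orientation: [0.733, 0.68, 0.009, 0.016]
force: [0.5, 0.4, -0.0]
width: 0.656
t7.18 tcp [ 0.4483 -0.0595  0.036 ] jawyaw 1.4965 tilt [ 0.036 -0.011] F [ 0.5  0.4 -0. ] w 60.4
shift tool [-0.0015 -0.003   0.0249] turn tool z 0.0037 (down: -world -0.0037) j7 1.03
```

```bash
cat > js.py <<'E'
from h import *
import sys
s,M=state(); print("q",s["joint_positions"].round(4),"tau",s["tau"].round(2))
if len(sys.argv)>3: go(*[float(eval(a)) for a in sys.argv[1:]])
E
python3 js.py; python3 -m crank '[[[-0.0008,-0.0025,0.0130],0],[[-0.0008,-0.0025,0.0130],0]]'
python3 js.py .4461 -.0611 -.078+np.pi/2 .011;python3 -m crank '[[[0,0,0],0]]'; python3 js.py .4461 -.0611 -.078+np.pi/2 .011
```

```text
t7.18 tcp [ 0.4483 -0.0595  0.036 ] jawyaw 1.4965 tilt [ 0.036 -0.011] F [ 0.5  0.4 -0. ] w 60.4
q [ 0.5592  0.5072 -0.5986  2.1909  0.5671  0.5556  1.0328] tau [-2.000e-02 -3.856e+01 -6.060e+00 -1.334e+01  4.000e-02 -2.000e-02
  0.000e+00]
clock: 7.35
tool_pos: [0.447, -0.0615, 0.0116]
orientation: [0.733, 0.68, 0.012, 0.019]
force: [-0.4, -0.4, -1.4]
width: 0.653
t7.35 tcp [ 0.447  -0.0615  0.0116] jawyaw 1.4955 tilt [ 0.042 -0.012] F [-0.4 -0.4 -1.4] w 60.1
q [ 0.5175  0.546  -0.5442  2.2066  0.6276  0.4939  0.9797] tau [  1.24 -41.8   -7.14 -12.4   -0.37   0.35   0.37]
t7.35 tcp [ 0.447  -0.0615  0.0116] jawyaw 1.4955 tilt [ 0.042 -0.012] F [-0.4 -0.4 -1.4] w 60.1
shift tool [ 0.0004 -0.0009  0.0005] turn tool z 0.0027 (down: -world -0.0027) j7 0.98
clock: 7.43
tool_pos: [0.4456, -0.0617, 0.0103]
orientation: [0.733, 0.68, 0.011, 0.018]
force: [-0.1, -0.0, 0.1]
width: 0.651
t7.43 tcp [ 0.4456 -0.0617  0.0103] jawyaw 1.4953 tilt [ 0.04  -0.012] F [-0.1 -0.   0.1] w 59.9
q [ 0.5161  0.548  -0.5418  2.2078  0.628   0.4932  0.9794] tau [ -0.34 -39.9   -5.76 -12.14   0.29  -0.36  -0.24]
t7.43 tcp [ 0.4456 -0.0617  0.0103] jawyaw 1.4953 tilt [ 0.04  -0.012] F [-0.1 -0.   0.1] w 59.9
shift tool [ 0.0006  0.0004 -0.0007] turn tool z 0.0025 (down: -world -0.0025) j7 0.98
```

```bash
python3 -m crank '[[[0,0,0],0],[[0,0,0],0],[[0,0,0],0],[[0,0,0.0],0]]' 0.0 40
python3 js.py .4461 -.0611 -.078+np.pi/2 .011; python3 -m crank '[[[0,0,-0.03],0],[[0,0,-0.03],0],[[0,0,-0.03],0],[[0,0,0.0],0]]'; python3 js.py .4461 -.0611 -.078+np.pi/2 .1
```

```text
clock: 7.77
tool_pos: [0.4464, -0.0613, 0.0113]
orientation: [0.733, 0.68, 0.011, 0.018]
force: [0.1, 0.0, -0.3]
width: 0.388
t7.77 tcp [ 0.4464 -0.0613  0.0113] jawyaw 1.4957 tilt [ 0.04  -0.012] F [ 0.1  0.  -0.3] w 35.7
q [ 0.5176  0.5469 -0.5447  2.2062  0.6262  0.4957  0.9809] tau [-6.000e-02 -3.972e+01 -5.820e+00 -1.178e+01  4.000e-02 -2.000e-02
 -0.000e+00]
t7.77 tcp [ 0.4464 -0.0613  0.0113] jawyaw 1.4957 tilt [ 0.04  -0.012] F [ 0.1  0.  -0.3] w 35.7
shift tool [ 0.0002 -0.0004  0.0003] turn tool z 0.0029 (down: -world -0.0029) j7 0.98
clock: 8.1
tool_pos: [0.4422, -0.0589, 0.1042]
orientation: [0.732, 0.681, 0.01, 0.016]
force: [0.2, -0.4, 1.3]
width: 0.097
t8.10 tcp [ 0.4422 -0.0589  0.1042] jawyaw 1.4980 tilt [ 0.036 -0.009] F [ 0.2 -0.4  1.3] w 8.9
q [ 0.6851  0.3815 -0.7311  2.166   0.4162  0.6912  1.1703] tau [  0.57 -33.5   -5.74 -16.35  -0.43   0.63   0.48]
t8.10 tcp [ 0.4422 -0.0589  0.1042] jawyaw 1.4980 tilt [ 0.036 -0.009] F [ 0.2 -0.4  1.3] w 8.9
shift tool [-0.0019  0.0039  0.0044] turn tool z 0.0052 (down: -world -0.0052) j7 1.17
```

I lifted before the fingers had closed, so nothing was grasped; re-open and look again.

```bash
python3 -m crank '[[[-0.0,0.004,0],0],[[0,0,0],0],[[0,0,0],0],[[0,0,0],0],[[0,0,0],0],[[0,0,0],0],[[0,0,0],0]]' 0.05 40
python3 - <<'E'
from h import *
im=read_camera("wrist");c=camera_params("wrist");cv2.imwrite("pics/w4.png",im[:,:,::-1])
p=part_fit(im,c,"elbow",(.446,-.061),yaws=[-.1,.1,-.3])
go(p[0],p[1],p[2]+np.pi/2,.011)
E
```

```text
clock: 8.68
tool_pos: [0.4457, -0.0596, 0.103]
orientation: [0.732, 0.681, 0.009, 0.015]
force: [-0.2, -0.1, 0.8]
width: 0.543
elbow xy 0.4466 -0.0607 yaw -0.075 err 118 of 3176.0
t8.73 tcp [ 0.4457 -0.0596  0.103 ] jawyaw 1.4974 tilt [ 0.035 -0.01 ] F [-0.6 -0.3 -0.5] w 50.0
shift tool [-0.0004 -0.0023  0.092 ] turn tool z 0.0020 (down: -world -0.0020) j7 1.17
```

```bash
python3 -m crank '[[[0,-0.001,0.03],0],[[0,-0.001,0.03],0],[[0,-0.001,0.03],0],[[0,0,0.0],0]]'; python3 js.py .4466 -.0607 -.075+np.pi/2 .011
```

```text
clock: 9.07
tool_pos: [0.4483, -0.061, 0.011]
orientation: [0.733, 0.68, 0.011, 0.017]
force: [-0.8, -1.3, 0.5]
width: 0.542
t9.07 tcp [ 0.4483 -0.061   0.011 ] jawyaw 1.4962 tilt [ 0.04  -0.011] F [-0.8 -1.3  0.5] w 49.9
q [ 0.5227  0.5519 -0.5521  2.2013  0.6323  0.5005  0.9765] tau [ -0.82 -39.81  -5.81 -12.74   0.64  -0.76  -0.59]
t9.07 tcp [ 0.4483 -0.061   0.011 ] jawyaw 1.4962 tilt [ 0.04  -0.011] F [-0.8 -1.3  0.5] w 49.9
shift tool [ 0.0002 -0.0018 -0.0001] turn tool z 0.0004 (down: -world -0.0004) j7 0.98
```

```bash
python3 -m crank '[[[0,-0.0015,0],0],[[0,0,0],0],[[0,0,0],0],[[0,0,0.0],0],[[0,0,0],0],[[0,0,0],0],[[0,0,0],0]]' 0 40;  python3 js.py .4466 -.0607 -.075+np.pi/2 .011
```

```text
clock: 9.65
tool_pos: [0.4488, -0.0608, 0.0156]
orientation: [0.733, 0.68, 0.012, 0.019]
force: [0.5, -0.8, -1.7]
width: 0.27
t9.65 tcp [ 0.4488 -0.0608  0.0156] jawyaw 1.4967 tilt [ 0.044 -0.012] F [ 0.5 -0.8 -1.7] w 24.9
q [ 0.529   0.5421 -0.5603  2.2025  0.6271  0.5048  0.9806] tau [-4.000e-02 -4.054e+01 -6.230e+00 -1.259e+01  6.000e-02 -6.000e-02
 -0.000e+00]
t9.65 tcp [ 0.4488 -0.0608  0.0156] jawyaw 1.4967 tilt [ 0.044 -0.012] F [ 0.5 -0.8 -1.7] w 24.9
shift tool [ 0.     -0.0024  0.0045] turn tool z 0.0009 (down: -world -0.0009) j7 0.98
```

```bash
python3 -m crank '[[[0,0,-0.03],0],[[0,0,-0.035],0.05],[[0,0,-0.035],0.05],[[0,0,-0.02],0.05],[[0,0,0],0.05],[[0,0,0],0]]';  python3 js.py .5216 -.315 -.297+np.pi/2 .13
```

```text
clock: 10.15
tool_pos: [0.4419, -0.0588, 0.141]
orientation: [0.799, 0.601, 0.013, 0.017]
force: [-0.2, -0.6, -2.8]
width: 0.272
t10.15 tcp [ 0.4419 -0.0588  0.141 ] jawyaw 1.2888 tilt [ 0.041 -0.011] F [-0.2 -0.6 -2.8] w 25.0
q [ 0.7051  0.3025 -0.7399  2.1429  0.3145  0.7553  1.0532] tau [ -0.17 -32.04  -5.12 -20.39  -0.06  -0.11  -0.39]
t10.15 tcp [ 0.4419 -0.0588  0.141 ] jawyaw 1.2888 tilt [ 0.041 -0.011] F [-0.2 -0.6 -2.8] w 25.0
shift tool [-0.2239  0.1473  0.0171] turn tool z 0.0150 (down: -world -0.0150) j7 1.05
```

```bash
python3 -m crank '[[[-0.028,0.0184,0.001],0],[[-0.028,0.0184,0.001],0],[[-0.028,0.0184,0.001],0],[[-0.028,0.0184,0.001],0],[[-0.028,0.0184,0.001],0],[[-0.028,0.0184,0.001],0],[[-0.028,0.0184,0.001],0],[[-0.028,0.0184,0.001],0],[[0,0,0],0],[[0,0,0],0]]';  python3 js.py .5216 -.315 -.297+np.pi/2 .09
```

```text
clock: 10.98
tool_pos: [0.5223, -0.3247, 0.1335]
orientation: [0.793, 0.609, 0.01, 0.015]
force: [-0.2, 0.5, -2.0]
width: 0.271
t10.98 tcp [ 0.5223 -0.3247  0.1335] jawyaw 1.3103 tilt [ 0.034 -0.011] F [-0.2  0.5 -2. ] w 25.0
q [ 0.9553  0.5706 -0.6063  1.7568  0.3973  0.9022  1.4942] tau [ 2.150e+00 -5.047e+01 -6.770e+00 -2.295e+01  3.200e-01 -1.200e-01
  4.000e-02]
t10.98 tcp [ 0.5223 -0.3247  0.1335] jawyaw 1.3103 tilt [ 0.034 -0.011] F [-0.2  0.5 -2. ] w 25.0
shift tool [ 0.0093 -0.0048  0.0434] turn tool z 0.0365 (down: -world -0.0365) j7 1.49
```

```bash
python3 -m crank '[[[0.0045,-0.0024,0.02],0.018],[[0.0045,-0.0024,0.02],0.018],[[0,0,0],0]]';  python3 js.py .5216 -.315 -.297+np.pi/2 .05
python3 - <<'E'
from h import *
im=read_camera("wrist");cv2.imwrite("pics/w5.png",im[:,:,::-1])
E
```

```text
clock: 11.23
tool_pos: [0.5202, -0.3148, 0.0908]
orientation: [0.804, 0.595, 0.01, 0.014]
force: [0.5, 0.2, -2.8]
width: 0.272
t11.23 tcp [ 0.5202 -0.3148  0.0908] jawyaw 1.2742 tilt [ 0.032 -0.01 ] F [ 0.5  0.2 -2.8] w 25.0
q [ 0.9178  0.6122 -0.5695  1.7992  0.4305  0.8209  1.4169] tau [ -0.08 -53.1   -8.65 -21.75   0.25  -0.68  -0.35]
t11.23 tcp [ 0.5202 -0.3148  0.0908] jawyaw 1.2742 tilt [ 0.032 -0.01 ] F [ 0.5  0.2 -2.8] w 25.0
shift tool [0.0002 0.     0.0408] turn tool z 0.0004 (down: -world -0.0004) j7 1.42
```

View pics/w5.png

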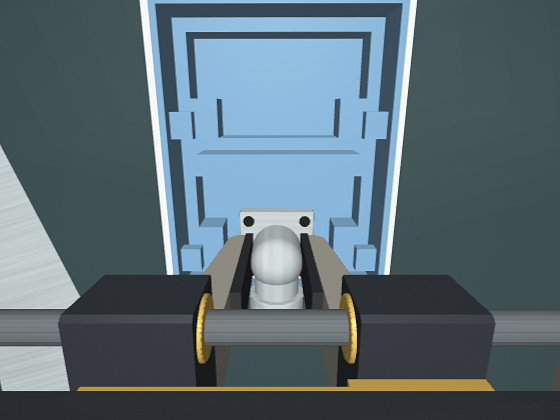

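Wrist view: the elbow hangs centred (275,250) over the +x compartment, clear of walls (200 and 355 px); lowering.

```bash
python3 -m crank '[[[0,0,0.03],0],[[0,0,0.025],0],[[0,0,0.004],0]]';  python3 js.py .5216 -.315 -.297+np.pi/2 .02
```

```text
clock: 11.53
tool_pos: [0.5263, -0.3158, 0.0366]
orientation: [0.802, 0.598, 0.011, 0.018]
force: [-1.3, -0.2, -1.8]
width: 0.272
t11.53 tcp [ 0.5263 -0.3158  0.0366] jawyaw 1.2811 tilt [ 0.04  -0.015] F [-1.3 -0.2 -1.8] w 25.1
q [ 0.8774  0.6885 -0.5223  1.8145  0.4909  0.725   1.3736] tau [ -0.43 -55.21  -9.13 -18.9    0.19  -0.54  -0.13]
t11.53 tcp [ 0.5263 -0.3158  0.0366] jawyaw 1.2811 tilt [ 0.04  -0.015] F [-1.3 -0.2 -1.8] w 25.1
shift tool [-0.0006 -0.0054  0.0164] turn tool z 0.0073 (down: -world -0.0073) j7 1.37
```

```bash
python3 -m crank '[[[0,-0.0035,0.009],0],[[0,-0.0025,0.005],0],[[0,0,0.003],0]]';  python3 js.py .5216 -.315 -.297+np.pi/2 .02
```

```text
clock: 11.78
tool_pos: [0.5223, -0.3136, 0.021]
orientation: [0.801, 0.599, 0.012, 0.019]
force: [-0.3, -0.4, -2.4]
width: 0.273
t11.78 tcp [ 0.5223 -0.3136  0.021 ] jawyaw 1.2842 tilt [ 0.042 -0.016] F [-0.3 -0.4 -2.4] w 25.1
q [ 0.8695  0.704  -0.5088  1.8317  0.509   0.6905  1.3602] tau [ 5.000e-02 -5.411e+01 -8.580e+00 -1.698e+01  2.000e-02 -1.000e-01
  1.000e-02]
t11.78 tcp [ 0.5223 -0.3136  0.021 ] jawyaw 1.2842 tilt [ 0.042 -0.016] F [-0.3 -0.4 -2.4] w 25.1
shift tool [-0.0015 -0.0004  0.001 ] turn tool z 0.0104 (down: -world -0.0104) j7 1.36
```

```bash
python3 -m crank '[[[0,0,0.0025],0],[[0,0,0.0025],0]]'; python3 -m crank '[[[0,0,0.0015],0],[[0,0,0.0015],0]]'; python3 js.py
```

```text
clock: 11.95
tool_pos: [0.5226, -0.3138, 0.0197]
orientation: [0.801, 0.599, 0.011, 0.019]
force: [-10.4, 5.3, 24.4]
width: 0.27
clock: 12.12
tool_pos: [0.524, -0.3145, 0.02]
orientation: [0.801, 0.599, 0.011, 0.021]
force: [0.8, -0.1, -1.0]
width: 0.276
t12.12 tcp [ 0.524  -0.3145  0.02  ] jawyaw 1.2844 tilt [ 0.044 -0.02 ] F [ 0.8 -0.1 -1. ] w 25.3
q [ 0.8644  0.7053 -0.5046  1.8307  0.514   0.6864  1.355 ] tau [ 1.000e-02 -5.437e+01 -8.520e+00 -1.703e+01  7.000e-02 -9.000e-02
  1.000e-02]
```

```bash
python3 -m crank '[[[0,0,0],0],[[0,0,0],0],[[0,0,0],0]]' 0.035; python3 js.py; python3 -m crank '[[[0,0,-0.01],0],[[0,0,-0.03],0],[[0,0,-0.04],0],[[0,0,-0.04],0],[[0,0,-0.03],0],[[0,0,0],0]]'; python3 js.py .4438 .0555 0 .13
python3 - <<'E'
from h import *
im=read_camera("wrist");c=camera_params("wrist");cv2.imwrite("pics/w6.png",im[:,:,::-1])
p=part_fit(im,c,"elbow",(.52,-.3143),z=.007,yaws=[-.3,-.2])
d=yawmat(.297)@np.array([p[0]-.4795,p[1]+.302,0]); print("local",d.round(4))
E
```

```text
clock: 12.37
tool_pos: [0.5259, -0.3156, 0.0221]
orientation: [0.8, 0.599, 0.012, 0.023]
force: [0.2, -0.3, -0.3]
width: 0.379
t12.37 tcp [ 0.5259 -0.3156  0.0221] jawyaw 1.2842 tilt [ 0.048 -0.023] F [ 0.2 -0.3 -0.3] w 34.9
q [ 0.8649  0.7028 -0.5052  1.8289  0.514   0.6856  1.3554] tau [-2.000e-02 -5.328e+01 -8.230e+00 -1.658e+01  5.000e-02 -8.000e-02
  0.000e+00]
clock: 12.87
tool_pos: [0.5184, -0.3109, 0.1792]
orientation: [0.8, 0.6, 0.012, 0.022]
force: [0.1, -0.1, -0.2]
width: 0.384
t12.87 tcp [ 0.5184 -0.3109  0.1792] jawyaw 1.2863 tilt [ 0.046 -0.02 ] F [ 0.1 -0.1 -0.2] w 35.3
q [ 0.9715  0.4934 -0.6382  1.7597  0.3537  0.9528  1.4832] tau [  1.15 -45.01  -6.68 -20.75  -0.13   0.57   0.18]
t12.87 tcp [ 0.5184 -0.3109  0.1792] jawyaw 1.2863 tilt [ 0.046 -0.02 ] F [ 0.1 -0.1 -0.2] w 35.3
shift tool [ 0.331  -0.1766  0.0386] turn tool z 1.2863 (down: -world -1.2863) j7 1.48
elbow xy 0.5217 -0.3125 yaw -0.295 err 119 of 1979.0
local [0.0434 0.0023 0.    ]
```

View pics/w6.png

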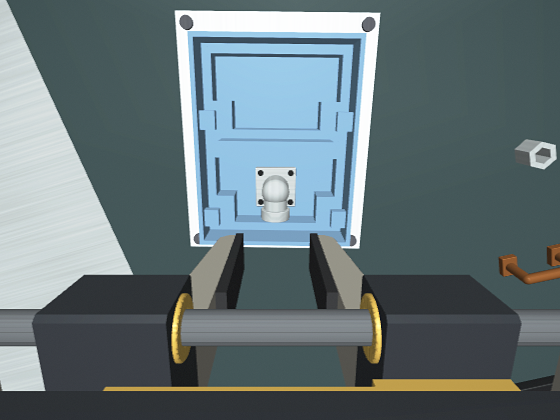

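Elbow stands upright in the +x compartment at (275,195). On to the large nut.

```bash
python3 -m crank '[[[0.032,-0.017,0.002],0],[[0.032,-0.017,0.002],0],[[0.032,-0.017,0.002],0],[[0.032,-0.017,0.002],0],[[0.032,-0.017,0.002],0],[[0.032,-0.017,0.002],0],[[0.032,-0.017,0.002],0],[[0.032,-0.017,0.002],-0.035],[[0.032,-0.017,0.002],-0.035],[[0.032,-0.017,0.002],0],[[0,0,0.0],0],[[0,0,0],0]]' 0.056
python3 - <<'E'
from h import *
im=read_camera("wrist");c=camera_params("wrist")
p=part_fit(im,c,"large_nut",(.444,.0555),yaws=[.6,.83,1.])
go(p[0],p[1],p[2]+np.pi/6,.1)
E
```

```text
clock: 13.92
tool_pos: [0.4324, 0.0541, 0.1384]
orientation: [0.779, 0.626, 0.008, 0.018]
force: [0.1, -0.0, 0.1]
width: 0.609
large_nut xy 0.4434 0.0561 yaw 0.850 err 39 of 2110.0
t13.97 tcp [0.4323 0.0542 0.1384] jawyaw 1.3531 tilt [ 0.035 -0.019] F [-1.   1.3  0.8] w 55.8
shift tool [0.0046 0.009  0.0388] turn tool z -0.0201 (down: -world 0.0201) j7 0.81
```

```bash
python3 -m crank '[[[0.0015,0.003,0.03],-0.01],[[0.0015,0.003,0.03],-0.01],[[0.0015,0.001,0.03],0],[[0,0,0.015],0],[[0,0,0],0]]'; python3 js.py .4434 .0561 1.373 .007
```

```text
clock: 14.38
tool_pos: [0.4478, 0.048, 0.0297]
orientation: [0.776, 0.63, 0.008, 0.021]
force: [-0.2, -0.5, 1.0]
width: 0.606
t14.38 tcp [0.4478 0.048  0.0297] jawyaw 1.3627 tilt [ 0.038 -0.022] F [-0.2 -0.5  1. ] w 55.8
q [ 0.3075  0.5217 -0.6018  2.1953  0.6255  0.5599  0.5943] tau [ -0.71 -38.3   -6.04 -13.     0.38  -0.34  -0.33]
t14.38 tcp [0.4478 0.048  0.0297] jawyaw 1.3627 tilt [ 0.038 -0.022] F [-0.2 -0.5  1. ] w 55.8
shift tool [ 0.0074 -0.0069  0.0223] turn tool z -0.0103 (down: -world 0.0103) j7 0.59
```

```bash
python3 -m crank '[[[0.004,-0.004,0],-0.01],[[0.004,-0.003,0],0],[[0,0,0],0]]'; python3 js.py .4434 .0561 1.373 .007
```

```text
clock: 14.63
tool_pos: [0.4423, 0.0554, 0.0292]
orientation: [0.775, 0.632, 0.007, 0.02]
force: [1.0, 0.7, 0.4]
width: 0.607
t14.63 tcp [0.4423 0.0554 0.0292] jawyaw 1.3683 tilt [ 0.036 -0.023] F [1.  0.7 0.4] w 55.9
q [ 0.2916  0.5188 -0.6045  2.2037  0.628   0.5582  0.5771] tau [-2.000e-02 -3.781e+01 -5.790e+00 -1.263e+01  9.000e-02  3.000e-02
 -1.100e-01]
t14.63 tcp [0.4423 0.0554 0.0292] jawyaw 1.3683 tilt [ 0.036 -0.023] F [1.  0.7 0.4] w 55.9
shift tool [0.0012 0.0001 0.0223] turn tool z -0.0047 (down: -world 0.0047) j7 0.58
```

Then down and close with slight downward compensation for the drift.

```bash
python3 -m crank '[[[0.001,0,0.0115],0],[[0.0005,-0.001,0.011],0]]'; python3 js.py .4434 .0561 1.373 .007; python3 -m crank '[[[0,0,0],0],[[0,-0.0005,0.0005],0],[[0,-0.0005,0.0005],0],[[0,-0.0005,0.0005],0],[[0,0,0],0],[[0,0,0],0]]' 0.0 40; python3 js.py .4434 .0561 1.373 .007
```

```text
clock: 14.8
tool_pos: [0.4455, 0.0566, 0.01]
orientation: [0.775, 0.632, 0.01, 0.023]
force: [0.3, 0.3, -0.5]
width: 0.611
t14.80 tcp [0.4455 0.0566 0.01  ] jawyaw 1.3672 tilt [ 0.044 -0.022] F [ 0.3  0.3 -0.5] w 56.2
q [ 0.249   0.5527 -0.5577  2.2086  0.6812  0.5119  0.5247] tau [  1.25 -41.2   -7.   -11.86  -0.3    0.32   0.34]
t14.80 tcp [0.4455 0.0566 0.01  ] jawyaw 1.3672 tilt [ 0.044 -0.022] F [ 0.3  0.3 -0.5] w 56.2
shift tool [-0.0009 -0.0021  0.0029] turn tool z -0.0058 (down: -world 0.0058) j7 0.52
clock: 15.3
tool_pos: [0.4458, 0.0565, 0.0119]
orientation: [0.775, 0.631, 0.012, 0.025]
force: [0.3, -0.4, -0.4]
width: 0.429
t15.30 tcp [0.4458 0.0565 0.0119] jawyaw 1.3664 tilt [ 0.049 -0.023] F [ 0.3 -0.4 -0.4] w 39.5
q [ 0.2478  0.5464 -0.5568  2.2116  0.6821  0.509   0.5217] tau [-2.000e-02 -4.025e+01 -6.070e+00 -1.205e+01  8.000e-02 -0.000e+00
 -0.000e+00]
t15.30 tcp [0.4458 0.0565 0.0119] jawyaw 1.3664 tilt [ 0.049 -0.023] F [ 0.3 -0.4 -0.4] w 39.5
shift tool [-0.0008 -0.0025  0.0048] turn tool z -0.0066 (down: -world 0.0066) j7 0.52
```

```bash
python3 -m crank '[[[0,0,-0.03],0],[[0,0,-0.04],0.03],[[0,0,-0.04],0.03],[[0,0,-0.02],0.03],[[0,0,0],0],[[0,0,0],0]]';  python3 js.py .4336 -.288 -.297+np.pi/2 .13
```

```text
clock: 15.8
tool_pos: [0.4373, 0.0603, 0.146]
orientation: [0.803, 0.595, 0.011, 0.022]
force: [-0.2, -1.0, -1.5]
width: 0.435
t15.80 tcp [0.4373 0.0603 0.146 ] jawyaw 1.2749 tilt [ 0.044 -0.023] F [-0.2 -1.  -1.5] w 40.0
q [ 0.4601  0.2973 -0.7854  2.1448  0.3501  0.7785  0.7259] tau [-4.000e-02 -3.136e+01 -5.470e+00 -2.054e+01 -2.000e-02 -1.000e-02
  3.000e-02]
t15.80 tcp [0.4373 0.0603 0.146 ] jawyaw 1.2749 tilt [ 0.044 -0.023] F [-0.2 -1.  -1.5] w 40.0
shift tool [-0.3341  0.097   0.0237] turn tool z 0.0011 (down: -world -0.0011) j7 0.73
```

```bash
python3 -m crank '[[[-0.033,0.0095,0],0],[[-0.033,0.0095,0],0],[[-0.033,0.0095,0],0],[[-0.033,0.0095,0],0],[[-0.033,0.0095,0],0],[[-0.033,0.0095,0],0],[[-0.033,0.0095,0],0],[[-0.033,0.0095,0],0],[[-0.033,0.0095,0],0],[[-0.02,0.0075,0],0],[[0,0,0],0],[[0,0,0],0]]';  python3 js.py .4336 -.288 -.297+np.pi/2 .09
```

```text
clock: 16.8
tool_pos: [0.4267, -0.2817, 0.1342]
orientation: [0.799, 0.601, 0.006, 0.011]
force: [0.1, 1.0, -2.1]
width: 0.431
t16.80 tcp [ 0.4267 -0.2817  0.1342] jawyaw 1.2901 tilt [ 0.023 -0.01 ] F [ 0.1  1.  -2.1] w 39.6
q [ 1.0464  0.4143 -0.6361  1.9953  0.3347  0.8087  1.5127] tau [  1.18 -39.68  -5.13 -20.91   0.17  -0.05   0.07]
t16.80 tcp [ 0.4267 -0.2817  0.1342] jawyaw 1.2901 tilt [ 0.023 -0.01 ] F [ 0.1  1.  -2.1] w 39.6
shift tool [-0.004   0.0073  0.0444] turn tool z 0.0163 (down: -world -0.0163) j7 1.51
```

```bash
python3 -m crank '[[[-0.002,0.003,0.02],0.008],[[-0.002,0.003,0.02],0.008],[[0,0,0.015],0],[[0,0,0],0]]';  python3 js.py .4336 -.288 -.297+np.pi/2 .03
```

```text
clock: 17.13
tool_pos: [0.4311, -0.2833, 0.0735]
orientation: [0.803, 0.597, 0.006, 0.008]
force: [-0.5, 0.8, -2.2]
width: 0.433
t17.13 tcp [ 0.4311 -0.2833  0.0735] jawyaw 1.2784 tilt [ 0.019 -0.006] F [-0.5  0.8 -2.2] w 39.8
q [ 0.9833  0.5155 -0.5715  2.0184  0.4194  0.7029  1.429 ] tau [ -0.07 -43.78  -6.67 -18.32   0.24  -0.44  -0.17]
t17.13 tcp [ 0.4311 -0.2833  0.0735] jawyaw 1.2784 tilt [ 0.019 -0.006] F [-0.5  0.8 -2.2] w 39.8
shift tool [-0.0038  0.0029  0.0435] turn tool z 0.0046 (down: -world -0.0046) j7 1.43
```

```bash
python3 -m crank '[[[-0.003,0.001,0.015],0.004],[[-0.002,0,0.015],0],[[0,0,0.006],0],[[0,0,0],0]]';  python3 js.py .4336 -.288 -.297+np.pi/2 .02
python3 - <<'E'
from h import *
im=read_camera("wrist");cv2.imwrite("pics/w7.png",im[:,:,::-1])
E
```

```text
clock: 17.47
tool_pos: [0.4317, -0.2825, 0.0354]
orientation: [0.801, 0.599, 0.006, 0.006]
force: [0.9, -1.5, -1.8]
width: 0.429
t17.47 tcp [ 0.4317 -0.2825  0.0354] jawyaw 1.2837 tilt [ 0.016 -0.002] F [ 0.9 -1.5 -1.8] w 39.5
q [ 0.9458  0.5786 -0.5289  2.0307  0.4723  0.6359  1.3889] tau [ -0.2  -44.81  -6.83 -14.33  -0.14   0.29  -0.1 ]
t17.47 tcp [ 0.4317 -0.2825  0.0354] jawyaw 1.2837 tilt [ 0.016 -0.002] F [ 0.9 -1.5 -1.8] w 39.5
shift tool [-0.0047  0.0031  0.0154] turn tool z 0.0099 (down: -world -0.0099) j7 1.39
```

View pics/w7.png

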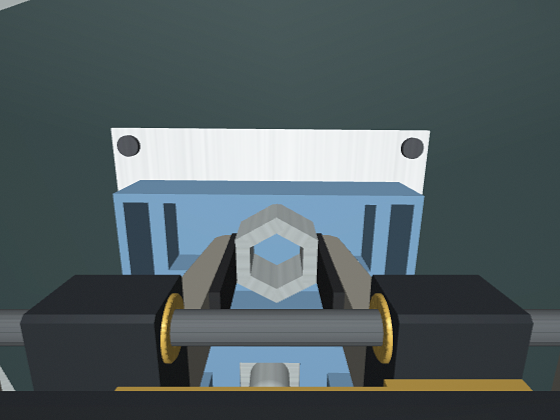

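Wrist view: nut (276,253) held over the -x compartment, walls at 168/376 px, so slightly right of centre; correct and lower.

```bash
python3 -m crank '[[[-0.003,0.0025,0.004],0.005],[[-0.0025,0.001,0.005],0.005],[[0,0,0.004],0]]';  python3 js.py .4336 -.288 -.297+np.pi/2 .018
```

```text
clock: 17.77
tool_pos: [0.4359, -0.2891, 0.0249]
orientation: [0.804, 0.595, 0.007, 0.008]
force: [-0.7, -0.1, -1.3]
width: 0.429
t17.77 tcp [ 0.4359 -0.2891  0.0249] jawyaw 1.2746 tilt [ 0.02  -0.004] F [-0.7 -0.1 -1.3] w 39.4
q [ 0.9365  0.6014 -0.5114  2.0208  0.4872  0.6183  1.3758] tau [ -0.   -47.13  -7.33 -15.05  -0.09   0.1    0.07]
t17.77 tcp [ 0.4359 -0.2891  0.0249] jawyaw 1.2746 tilt [ 0.02  -0.004] F [-0.7 -0.1 -1.3] w 39.4
shift tool [ 0.0004 -0.0027  0.0069] turn tool z 0.0008 (down: -world -0.0008) j7 1.38
```

```bash
python3 -m crank '[[[0,-0.0015,0.004],0],[[0,-0.001,0.003],0]]'; python3 -m crank '[[[0,0,0.0015],0]]'; python3 -m crank '[[[0,0,0.0015],0]]'; python3 js.py .4336 -.288 -.297+np.pi/2 .018
```

```text
clock: 17.93
tool_pos: [0.4341, -0.2889, 0.0178]
orientation: [0.804, 0.595, 0.007, 0.008]
force: [-4.8, 3.5, 20.1]
width: 0.431
clock: 18.02
tool_pos: [0.4341, -0.2889, 0.0176]
orientation: [0.804, 0.595, 0.006, 0.008]
force: [-8.7, 5.8, 33.9]
width: 0.43
clock: 18.1
tool_pos: [0.4341, -0.2889, 0.0177]
orientation: [0.804, 0.595, 0.005, 0.009]
force: [-5.8, 2.4, 19.2]
width: 0.428
t18.10 tcp [ 0.4341 -0.2889  0.0177] jawyaw 1.2739 tilt [ 0.019 -0.008] F [-5.8  2.4 19.2] w 39.4
q [ 0.9269  0.6098 -0.4993  2.0277  0.5003  0.6019  1.3629] tau [-2.300e-01 -3.833e+01 -5.050e+00 -1.420e+01  4.000e-01 -1.670e+00
  3.000e-02]
t18.10 tcp [ 0.4341 -0.2889  0.0177] jawyaw 1.2739 tilt [ 0.019 -0.008] F [-5.8  2.4 19.2] w 39.4
shift tool [ 0.0007 -0.0007 -0.0003] turn tool z 0.0002 (down: -world -0.0002) j7 1.36
```

```bash
python3 -m crank '[[[0,0,0],0],[[0,0,0],0],[[0,0,0],0]]' 0.045; python3 js.py; python3 -m crank '[[[0,0,-0.01],0],[[0,0,-0.03],0],[[0,0,-0.04],0],[[0,0,-0.04],0],[[0,0,-0.03],0],[[0,0,0],0]]'
python3 - <<'E'
from h import *
im=read_camera("wrist");c=camera_params("wrist");cv2.imwrite("pics/w8.png",im[:,:,::-1])
p=part_fit(im,c,"large_nut",(.4314,-.287),z=.007,yaws=[-.3,-.2])
d=yawmat(.297)@np.array([p[0]-.4795,p[1]+.302,0]); print("local",d.round(4))
go(.521,.308,2.25-np.pi,.2)
E
```

```text
clock: 18.35
tool_pos: [0.4348, -0.2892, 0.0192]
orientation: [0.804, 0.595, 0.006, 0.01]
force: [-0.2, 0.3, -0.0]
width: 0.488
t18.35 tcp [ 0.4348 -0.2892  0.0192] jawyaw 1.2743 tilt [ 0.021 -0.01 ] F [-0.2  0.3 -0. ] w 44.9
q [ 0.9264  0.6069 -0.4994  2.0278  0.5001  0.6019  1.3628] tau [-3.000e-02 -4.631e+01 -6.680e+00 -1.440e+01  2.000e-02  2.000e-02
  0.000e+00]
clock: 18.85
tool_pos: [0.4303, -0.2857, 0.1749]
orientation: [0.803, 0.596, 0.005, 0.006]
force: [0.1, -0.5, 1.4]
width: 0.492
large_nut xy 0.4303 -0.2863 yaw -0.297 err 41 of 1706.0
local [-0.0517  0.0006  0.    ]
t18.90 tcp [ 0.4292 -0.2855  0.1728] jawyaw 1.2762 tilt [ 0.014 -0.002] F [-0.6 -0.2 -0.7] w 44.9
shift tool [ 0.5946 -0.0841 -0.0274] turn tool z -0.9738 (down: -world 0.9738) j7 1.54
```

View pics/w8.png

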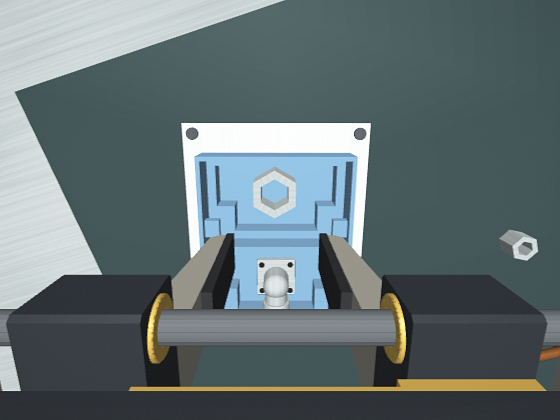

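Both parts of the lower kit stand flat: nut (275,193), elbow (275,280). Now to the loose tote.

```bash
python3 -m crank '[[[0.039,-0.0052,-0.003],0],[[0.039,-0.0052,-0.003],0],[[0.039,-0.0052,-0.003],0],[[0.039,-0.0052,-0.003],0],[[0.039,-0.0052,-0.003],0],[[0.039,-0.0052,-0.003],0],[[0.039,-0.0052,-0.003],0],[[0.039,-0.0052,-0.003],0],[[0.039,-0.0052,-0.003],0],[[0.039,-0.0052,-0.003],0],[[0.039,-0.0052,-0.003],0],[[0.039,-0.0052,-0.003],0],[[0.039,-0.0052,-0.003],0],[[0.039,-0.0052,-0.003],0],[[0,0,0],0]]' 0.04 60
python3 -m crank '[[[0,0,0],0.12],[[0,0,0],0.12],[[0,0,0],0.12],[[0,0,0],0.12],[[0,0,0],0.12],[[0,0,0],0.12],[[0,0,0],0.12],[[0,0,0],0.12],[[0,0,0],0.12],[[0,0,0],0.12],[[0,0,0],0.12],[[0,0,0],0.12],[[0,0,0],0.12],[[0,0,0],0.12],[[0,0,0],0.12],[[0,0,0],0.12],[[0,0,0],0.12],[[0,0,0],0.08],[[0,0,0],0]]'
python3 - <<'E'
from h import *
im=tote_fit("wrist",(.521,.308,2.25),0)
tote_fit("top",(.521,.308,2.25),0)
cv2.imwrite("pics/w9.png",im[:,:,::-1])
go(.521,.308,2.25-np.pi,.1)
E
```

```text
clock: 20.15
tool_pos: [0.5145, 0.2753, 0.2001]
orientation: [0.808, 0.589, -0.005, -0.002]
force: [-0.5, -0.2, 0.8]
width: 0.437
clock: 21.73
tool_pos: [0.4974, 0.2676, 0.1709]
orientation: [0.891, -0.453, -0.02, 0.023]
force: [0.4, -0.1, 0.2]
width: 0.435
wrist tote [  137    44   233   181 34845] (array([0.52235197, 0.30851227, 2.25350526]), np.float64(358.0235294117647), np.float64(37335.0))
top tote [  80  173  100  118 3699] (array([0.52274435, 0.30536583, 2.24894719]), np.float64(1820.4039215686273), np.float64(5797.0))
t21.83 tcp [0.4974 0.2679 0.1711] jawyaw -0.9373 tilt [-0.056 -0.022] F [ 0.1 -0.4  0.2] w 40.1
shift tool [-0.0173 -0.0469  0.0688] turn tool z -0.0457 (down: -world 0.0457) j7 -1.61
```

View pics/w9.png

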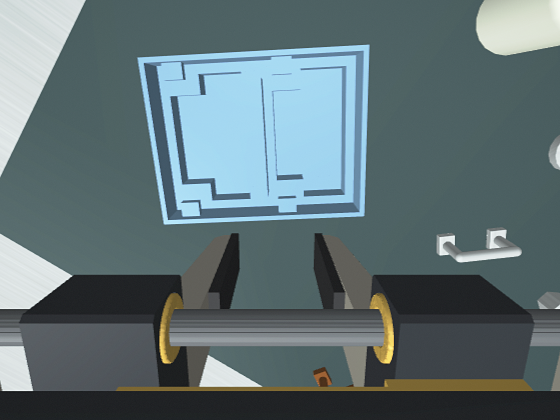

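Tote axes confirmed (corner tabs at image left (172,72),(190,208) = local +x; grip wall at column ~268).

```bash
python3 -m crank '[[[-0.006,-0.0155,0.02],-0.015],[[-0.006,-0.0155,0.02],-0.015],[[-0.006,-0.0155,0.02],-0.015],[[0,0,0.015],0],[[0,0,0],0]]'
python3 js.py .5223 .3085 -.888 .029
```

```text
clock: 22.25
tool_pos: [0.5209, 0.3091, 0.0906]
orientation: [0.904, -0.425, -0.02, 0.021]
force: [0.9, -1.2, -0.0]
width: 0.436
t22.25 tcp [0.5209 0.3091 0.0906] jawyaw -0.8799 tilt [-0.055 -0.021] F [ 0.9 -1.2 -0. ] w 40.1
q [-0.3639  0.5953 -0.298   1.7427  0.194   0.8914 -1.6243] tau [-9.600e-01 -5.460e+01 -5.040e+00 -2.162e+01 -3.000e-02 -3.600e-01
 -8.000e-02]
t22.25 tcp [0.5209 0.3091 0.0906] jawyaw -0.8799 tilt [-0.055 -0.021] F [ 0.9 -1.2 -0. ] w 40.1
shift tool [ 0.0025 -0.0042  0.0615] turn tool z 0.0081 (down: -world -0.0081) j7 -1.62
```

```bash
python3 -m crank '[[[0.001,-0.002,0.02],0.004],[[0.001,-0.002,0.02],0.004],[[0,0,0.016],0],[[0,0,0],0]]'
python3 js.py .5223 .3085 -.888 .029
```

```text
clock: 22.58
tool_pos: [0.5226, 0.309, 0.0337]
orientation: [0.904, -0.426, -0.021, 0.021]
force: [-0.1, -0.3, -0.0]
width: 0.434
t22.58 tcp [0.5226 0.309  0.0337] jawyaw -0.8817 tilt [-0.055 -0.02 ] F [-0.1 -0.3 -0. ] w 39.9
q [-0.3779  0.6753 -0.2771  1.7607  0.221   0.7941 -1.643 ] tau [-4.400e-01 -5.654e+01 -4.720e+00 -1.943e+01  2.000e-02 -3.600e-01
 -8.000e-02]
t22.58 tcp [0.5226 0.309  0.0337] jawyaw -0.8817 tilt [-0.055 -0.02 ] F [-0.1 -0.3 -0. ] w 39.9
shift tool [0.0002 0.0003 0.0047] turn tool z 0.0063 (down: -world -0.0063) j7 -1.64
```

```bash
python3 -m crank '[[[0,0,0.004],0.006],[[0,0,0],0],[[0,0,0],0],[[0,0,0],0],[[0,0,0],0],[[0,0,0],0],[[0,0,0],0],[[0,0,0],0]]' 0.0 55
python3 js.py .5223 .3085 -.888 .029
python3 -m crank '[[[0,0,-0.01],0],[[0,0,-0.02],0],[[0,0,-0.02],0],[[0,0,0],0]]'
python3 js.py .5223 .3085 -.888 .2
```

```text
clock: 23.25
tool_pos: [0.5244, 0.3088, 0.0343]
orientation: [0.903, -0.429, -0.019, 0.019]
force: [0.1, 0.1, -2.9]
width: 0.104
t23.25 tcp [0.5244 0.3088 0.0343] jawyaw -0.8866 tilt [-0.051 -0.017] F [ 0.1  0.1 -2.9] w 9.6
q [-0.3774  0.6739 -0.2756  1.7609  0.2209  0.7904 -1.6463] tau [ 1.000e-02 -5.777e+01 -4.720e+00 -1.919e+01 -7.000e-02  1.600e-01
  0.000e+00]
t23.25 tcp [0.5244 0.3088 0.0343] jawyaw -0.8866 tilt [-0.051 -0.017] F [ 0.1  0.1 -2.9] w 9.6
shift tool [-0.001   0.0016  0.0054] turn tool z 0.0014 (down: -world -0.0014) j7 -1.65
clock: 23.58
tool_pos: [0.5253, 0.3091, 0.0853]
orientation: [0.903, -0.428, -0.021, 0.021]
force: [0.7, 0.8, -2.9]
width: 0.105
t23.58 tcp [0.5253 0.3091 0.0853] jawyaw -0.8858 tilt [-0.055 -0.02 ] F [ 0.7  0.8 -2.9] w 9.7
q [-0.3624  0.6075 -0.2952  1.7356  0.1957  0.8859 -1.6262] tau [  0.46 -53.48  -4.13 -18.67  -0.16   0.91   0.07]
t23.58 tcp [0.5253 0.3091 0.0853] jawyaw -0.8858 tilt [-0.055 -0.02 ] F [ 0.7  0.8 -2.9] w 9.7
shift tool [-0.0038  0.0091 -0.1143] turn tool z 0.0022 (down: -world -0.0022) j7 -1.63
```

```bash
python3 -m crank '[[[0,0,-0.025],0],[[0,0,-0.03],0],[[0,0,-0.03],-0.1],[[0,0,-0.02],-0.1],[[0,0,0],-0.1],[[0,0,0],-0.1],[[0,0,0],-0.1],[[0,0,0],-0.05],[[0,0,0],0]]'
python3 js.py .48 -.30 -.297 .2
```

```text
clock: 24.33
tool_pos: [0.5294, 0.3102, 0.1926]
orientation: [0.988, -0.153, -0.026, 0.015]
force: [0.2, 0.2, -3.3]
width: 0.103
t24.33 tcp [0.5294 0.3102 0.1926] jawyaw -0.3081 tilt [-0.057 -0.022] F [ 0.2  0.2 -3.3] w 9.5
q [-0.2502  0.5109 -0.4498  1.6435  0.2214  1.1004 -1.0698] tau [  0.11 -53.04  -6.26 -24.64  -0.06   0.22   0.48]
t24.33 tcp [0.5294 0.3102 0.1926] jawyaw -0.3081 tilt [-0.057 -0.022] F [ 0.2  0.2 -3.3] w 9.5
shift tool [0.1374 0.5966 0.0088] turn tool z -0.0111 (down: -world 0.0111) j7 -1.07
```

```bash
python3 -m crank '[[[0.0082,0.036,0],0],[[0.0082,0.036,0],0],[[0.0082,0.036,0],0],[[0.0082,0.036,0],0],[[0.0082,0.036,0],0],[[0.0082,0.036,0],0],[[0.0082,0.036,0],0],[[0.0082,0.036,0],0],[[0.0082,0.036,0],0],[[0.0082,0.036,0],0],[[0.0082,0.036,0],0],[[0.0082,0.036,0],0],[[0.0082,0.036,0],0],[[0.0082,0.036,0],0],[[0,0,0],0]]'
python3 js.py .48 -.30 -.297 .2
```

```text
clock: 25.58
tool_pos: [0.4746, -0.2242, 0.1979]
orientation: [0.986, -0.162, -0.029, 0.014]
force: [0.6, -1.0, -2.5]
width: 0.103
t25.58 tcp [ 0.4746 -0.2242  0.1979] jawyaw -0.3268 tilt [-0.063 -0.019] F [ 0.6 -1.  -2.5] w 9.5
q [ 0.566   0.323  -0.2577  1.8743  0.1398  1.0127 -0.0844] tau [ -2.17 -43.07  -4.59 -23.68  -0.36   0.28   0.65]
t25.58 tcp [ 0.4746 -0.2242  0.1979] jawyaw -0.3268 tilt [-0.063 -0.019] F [ 0.6 -1.  -2.5] w 9.5
shift tool [ 0.0293  0.0701 -0.0011] turn tool z -0.0298 (down: -world 0.0298) j7 -0.08
```

```bash
python3 -m crank '[[[0.009,0.023,0],-0.015],[[0.009,0.023,0.01],-0.015],[[0.009,0.020,0.02],0],[[0,0,0.02],0],[[0,0,0],0]]'
python3 js.py .48 -.30 -.297 .12
```

```text
clock: 26.0
tool_pos: [0.4757, -0.3015, 0.1468]
orientation: [0.988, -0.154, -0.029, 0.014]
force: [-1.3, 2.5, -3.8]
width: 0.106
t26.00 tcp [ 0.4757 -0.3015  0.1468] jawyaw -0.3096 tilt [-0.061 -0.019] F [-1.3  2.5 -3.8] w 9.7
q [ 0.6479  0.4396 -0.2149  1.8336  0.1684  0.9314  0.0378] tau [  1.13 -50.46  -1.37 -25.03   0.4   -0.54  -0.  ]
t26.00 tcp [ 0.4757 -0.3015  0.1468] jawyaw -0.3096 tilt [-0.061 -0.019] F [-1.3  2.5 -3.8] w 9.7
shift tool [ 0.005  -0.0037  0.0264] turn tool z -0.0126 (down: -world 0.0126) j7 0.04
```

```bash
python3 -m crank '[[[0.003,-0.002,0.013],-0.008],[[0.003,-0.001,0.013],-0.006],[[0,0,0.005],0],[[0,0,0],0]]'
python3 js.py .48 -.30 -.297 .082
python3 - <<'E'
from h import *
v=read_camera("wrist");s=read_camera("scene")
cv2.imwrite("pics/w10.png",np.hstack([cv2.resize(v,(400,300)),cv2.resize(s[190:370,20:260],(400,300))])[:,:,::-1])
E
```

```text
clock: 26.33
tool_pos: [0.4817, -0.2988, 0.1131]
orientation: [0.989, -0.146, -0.029, 0.013]
force: [0.1, 0.9, -4.3]
width: 0.104
t26.33 tcp [ 0.4817 -0.2988  0.1131] jawyaw -0.2946 tilt [-0.061 -0.018] F [ 0.1  0.9 -4.3] w 9.6
q [ 0.6352  0.4902 -0.2114  1.846   0.1858  0.8711  0.0282] tau [ 1.000e-01 -5.025e+01 -2.500e+00 -2.143e+01  1.200e-01  6.000e-02
 -1.000e-02]
t26.33 tcp [ 0.4817 -0.2988  0.1131] jawyaw -0.2946 tilt [-0.061 -0.018] F [ 0.1  0.9 -4.3] w 9.6
shift tool [0.0004 0.0005 0.0312] turn tool z 0.0024 (down: -world -0.0024) j7 0.03
```

View pics/w10.png

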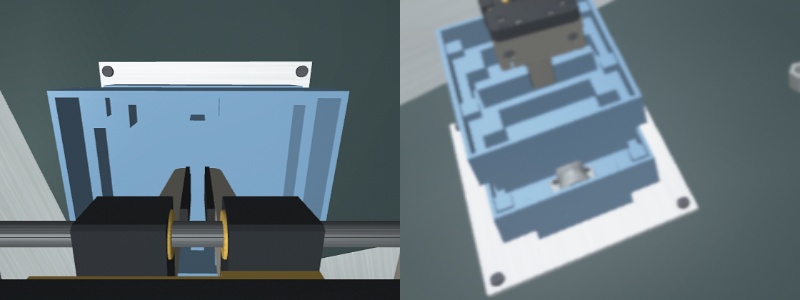

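The tote hangs squarely above the station, turned end for end; lowering with force checks.

```bash
python3 -m crank '[[[0,0,0.01],0],[[0,0,0.008],0],[[0,0,0.003],0]]'
python3 js.py .48 -.30 -.297 .082
```

```text
clock: 26.68
tool_pos: [0.4832, -0.2997, 0.0944]
orientation: [0.989, -0.146, -0.025, 0.015]
force: [0.1, 0.4, -3.7]
width: 0.099
t26.68 tcp [ 0.4832 -0.2997  0.0944] jawyaw -0.2934 tilt [-0.055 -0.022] F [ 0.1  0.4 -3.7] w 9.1
q [ 0.6307  0.515  -0.2059  1.8581  0.1966  0.8275  0.0194] tau [ -0.08 -51.57  -2.72 -20.76   0.08   0.17   0.  ]
t26.68 tcp [ 0.4832 -0.2997  0.0944] jawyaw -0.2934 tilt [-0.055 -0.022] F [ 0.1  0.4 -3.7] w 9.1
shift tool [-0.0024  0.0007  0.0126] turn tool z 0.0036 (down: -world -0.0036) j7 0.02
```

```bash
python3 -m crank '[[[-0.0015,0.0005,0.004],0],[[-0.001,0,0.003],0]]'; python3 -m crank '[[[0,0,0.002],0]]';python3 -m crank '[[[0,0,0.002],0]]';python3 -m crank '[[[0,0,0.002],0]]';
python3 js.py .48 -.30 -.297 .082
```

```text
clock: 26.85
tool_pos: [0.4802, -0.2996, 0.0867]
orientation: [0.989, -0.146, -0.025, 0.015]
force: [-0.4, 0.0, -2.3]
width: 0.102
clock: 26.93
tool_pos: [0.4796, -0.2991, 0.0846]
orientation: [0.989, -0.146, -0.026, 0.014]
force: [-2.9, 4.0, 4.7]
width: 0.104
clock: 27.02
tool_pos: [0.479, -0.2988, 0.0834]
orientation: [0.989, -0.146, -0.027, 0.014]
force: [-8.1, 5.5, 23.7]
width: 0.102
clock: 27.1
tool_pos: [0.479, -0.2988, 0.0834]
orientation: [0.989, -0.146, -0.027, 0.015]
force: [-7.5, 6.3, 21.6]
width: 0.104
t27.10 tcp [ 0.479  -0.2988  0.0834] jawyaw -0.2932 tilt [-0.057 -0.021] F [-7.5  6.3 21.6] w 9.5
q [ 0.63    0.5263 -0.2029  1.8717  0.2026  0.8052  0.0151] tau [ 3.100e-01 -3.833e+01 -1.280e+00 -1.738e+01  3.200e-01 -2.250e+00
  3.000e-02]
t27.10 tcp [ 0.479  -0.2988  0.0834] jawyaw -0.2932 tilt [-0.057 -0.021] F [-7.5  6.3 21.6] w 9.5
shift tool [0.0013 0.0008 0.0013] turn tool z 0.0038 (down: -world -0.0038) j7 0.02
```

```bash
python3 -m crank '[[[0,0,0],0],[[0,0,0],0],[[0,0,0],0],[[0,0,0],0]]' 0.03; python3 js.py; python3 -m crank '[[[0,0,-0.01],0],[[0,0,-0.03],0],[[0,0,-0.04],0],[[0,0,-0.04],0],[[0,0,-0.04],0],[[0,-0.03,-0.03],0],[[0,-0.03,0],0],[[0,0,0],0]]'
python3 js.py .5628 .0669 2.332-np.pi/2 .2
python3 - <<'E'
from h import *
v=tote_fit("wrist",(.4795,-.302,2.845),.05);s=tote_fit("scene",(.4795,-.302,2.845),.05)
cv2.imwrite("pics/w11.png",np.hstack([cv2.resize(v,(400,300)),cv2.resize(s[190:370,20:260],(400,300))])[:,:,::-1])
E
```

```text
clock: 27.43
tool_pos: [0.4814, -0.3006, 0.0863]
orientation: [0.989, -0.146, -0.023, 0.016]
force: [0.1, -0.0, 0.7]
width: 0.329
t27.43 tcp [ 0.4814 -0.3006  0.0863] jawyaw -0.2936 tilt [-0.051 -0.025] F [ 0.1 -0.   0.7] w 30.3
q [ 0.6299  0.5226 -0.2024  1.869   0.2029  0.8045  0.0152] tau [-2.000e-02 -4.913e+01 -2.460e+00 -1.889e+01  5.000e-02  1.600e-01
  0.000e+00]
clock: 28.1
tool_pos: [0.5083, -0.2395, 0.2846]
orientation: [0.989, -0.148, -0.023, 0.015]
force: [0.0, 0.8, -0.6]
width: 0.328
t28.10 tcp [ 0.5083 -0.2395  0.2846] jawyaw -0.2989 tilt [-0.05  -0.024] F [ 0.   0.8 -0.6] w 30.2
q [ 0.5748  0.2942 -0.2682  1.7016  0.1234  1.1989 -0.0295] tau [  1.94 -43.53  -0.15 -26.64   0.34   0.13  -0.44]
t28.10 tcp [ 0.5083 -0.2395  0.2846] jawyaw -0.2989 tilt [-0.05  -0.024] F [ 0.   0.8 -0.6] w 30.2
shift tool [-0.0347 -0.3119  0.0745] turn tool z -1.0601 (down: -world 1.0601) j7 -0.03
wrist tote [  189   166   170   131 15373] (array([ 0.47991717, -0.29539127,  2.8388187 ]), np.float64(1470.6431372549018), np.float64(20012.0))
scene tote [   47   198   127   136 11679] (array([ 0.510446  , -0.31146322,  2.86126042]), np.float64(1759.6509803921567), np.float64(11983.0))
```

View pics/w11.png

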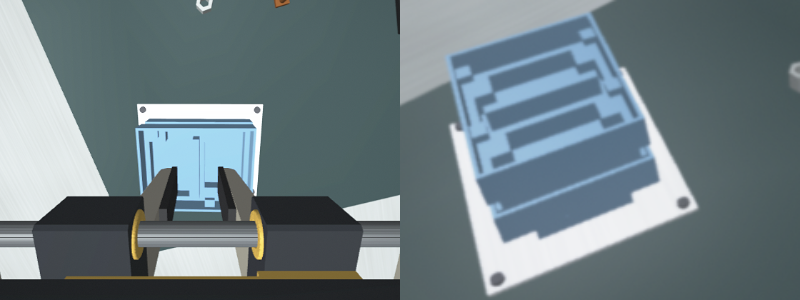

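Scene view shows the upper tote sitting on top, apparently level with a uniform gap. Check its height and pose numerically.

```bash
python3 - <<'E'
from h import *
im=read_camera("scene"); c=camera_params("scene"); I=im.astype(int)
b=((I[...,2]-I[...,0]>38)&(I[...,2]>75)).astype(np.uint8)
b=cv2.morphologyEx(b,cv2.MORPH_CLOSE,np.ones((5,5)))
n,l,st,ce=cv2.connectedComponentsWithStats(b); q=proj([.48,-.302,.05],c)[0]
i=min((i for i in range(1,n) if st[i,4]>1500),key=lambda i:np.hypot(*(ce[i]-q)))
m=np.zeros_like(b);cv2.drawContours(m,cv2.findContours((l==i).astype(np.uint8),0,2)[0],-1,1,-1)
low=silh(TOTE,(.4785,-.3015,-.296),.004,c,m.shape)
def f(p):
    e=R.from_euler("xyz",[p[4],p[5],p[2]]).as_matrix()
    U=[t@e.T+[p[0],p[1],p[3]] for t in TOTE]
    return np.abs(np.maximum(low,silh(U,(0,0,0),0,c,m.shape))-m).sum()
x0=np.array([.479,-.3015,-.296,.05,0,0])
S=np.vstack([x0]+[x0+d for d in np.diag([.005,.005,.04,.006,.03,.03])])
o=minimize(f,x0,method="Nelder-Mead",options=dict(initial_simplex=S,maxiter=600,xatol=1e-5,fatol=.1))
print(o.x.round(4),o.fun,f(x0),m.sum())
E
```

```text
[ 0.4795 -0.3019 -0.2911  0.0502  0.0016  0.0087] 397.8588235294118 413.31764705882347 11679
```

Upper tote fits level at z 0.050 (expected), within 1 mm of centre. Next, the handle.

```bash
python3 -m crank '[[[-0.0043,-0.038,0.006],0],[[-0.0043,-0.038,0.006],0],[[-0.0043,-0.038,0.006],0],[[-0.0043,-0.038,0.006],0],[[-0.0043,-0.038,0.006],0],[[-0.0043,-0.038,0.006],0],[[-0.0043,-0.038,0.006],0],[[0,0,0],0]]' 0.034 40
python3 -m crank '[[[0,0,0],-0.117],[[0,0,0],-0.117],[[0,0,0],-0.117],[[0,0,0],-0.117],[[0,0,0],-0.117],[[0,0,0],-0.117],[[0,0,0],-0.117],[[0,0,0],-0.117],[[0,0,0],-0.117],[[0,0,0],0],[[0,0,0],0]]'
python3 - <<'E'
from h import *
im=read_camera("wrist");c=camera_params("wrist");cv2.imwrite("pics/w12.png",im[:,:,::-1])
p=part_fit(im,c,"lid_handle",(.5628,.0669),yaws=[2.33,2.2,2.5])
go(p[0],p[1],p[2]-np.pi/2,.1)
E
```

```text
clock: 28.92
tool_pos: [0.5524, 0.0087, 0.2203]
orientation: [0.985, -0.166, -0.032, 0.02]
force: [-0.2, 0.7, -0.2]
width: 0.364
clock: 29.83
tool_pos: [0.5456, -0.0058, 0.2065]
orientation: [0.928, 0.368, -0.052, -0.004]
force: [0.1, 0.1, 0.2]
width: 0.372
lid_handle xy 0.5626 0.0658 yaw 2.332 err 60 of 1012.0
t29.88 tcp [ 0.5456 -0.0061  0.2064] jawyaw 0.7572 tilt [-0.099 -0.031] F [-0.4 -0.6  0. ] w 34.1
shift tool [ 0.0715 -0.036   0.1019] turn tool z -0.0040 (down: -world 0.0040) j7 0.46
```

```bash
python3 -c "
from h import *
go(.43,-.03,.757,.05)"
```

```text
t29.88 tcp [ 0.5456 -0.0061  0.2064] jawyaw 0.7572 tilt [-0.099 -0.031] F [-0.4 -0.6  0. ] w 34.1
shift tool [-0.0854 -0.0545  0.1678] turn tool z 0.0002 (down: -world -0.0002) j7 0.46
```

The tool has tilted ~6° from per-row drift (sag when extended, rise when folded). I'll use a clear, folded spot to let the drift cancel the tilt.

```bash
python3 -m crank '[[[-0.017,-0.011,0.033],0],[[-0.017,-0.011,0.033],0],[[-0.017,-0.011,0.033],0],[[-0.017,-0.011,0.033],0],[[-0.017,-0.011,0.02],0],[[0,0,0],0]]'; python3 js.py; python3 -m crank '[[[0,0,0],0],[[0,0,0],0],[[0,0,0],0],[[0,0,0],0],[[0,0,0],0],[[0,0,0],0],[[0,0,0],0],[[0,0,0],0]]'; python3 js.py
```

```text
clock: 30.38
tool_pos: [0.4293, -0.0312, 0.0607]
orientation: [0.932, 0.358, -0.049, -0.003]
force: [-0.2, -0.5, 0.4]
width: 0.368
t30.38 tcp [ 0.4293 -0.0312  0.0607] jawyaw 0.7355 tilt [-0.094 -0.03 ] F [-0.2 -0.5  0.4] w 33.9
q [ 0.4122  0.4631 -0.52    2.1392  0.3767  0.7282  0.3624] tau [ -0.26 -38.93  -5.22 -15.81   0.13  -0.3   -0.08]
clock: 31.05
tool_pos: [0.4358, -0.0312, 0.0637]
orientation: [0.934, 0.355, -0.045, -0.001]
force: [0.4, 0.7, -0.6]
width: 0.371
t31.05 tcp [ 0.4358 -0.0312  0.0637] jawyaw 0.7280 tilt [-0.085 -0.031] F [ 0.4  0.7 -0.6] w 34.1
q [ 0.4112  0.4612 -0.5196  2.1296  0.3757  0.7304  0.3577] tau [ 0.000e+00 -3.893e+01 -4.990e+00 -1.512e+01 -4.000e-02  3.400e-01
  1.000e-02]
```

```bash
for i in 1; do python3 -m crank '[[[-0.0006,-0.0005,0.001],0],[[-0.0006,-0.0005,0.001],0],[[-0.0006,-0.0005,0.001],0],[[-0.0006,-0.0005,0.001],0],[[-0.0006,-0.0005,0.001],0],[[-0.0006,-0.0005,0.001],0],[[-0.0006,-0.0005,0.001],0],[[-0.0006,-0.0005,0.001],0],[[-0.0006,-0.0005,0.001],0],[[-0.0006,-0.0005,0.001],0],[[-0.0006,-0.0005,0.001],0],[[-0.0006,-0.0005,0.001],0],[[-0.0006,-0.0005,0.001],0],[[-0.0006,-0.0005,0.001],0],[[-0.0006,-0.0005,0.001],0],[[-0.0006,-0.0005,0.001],0],[[-0.0006,-0.0005,0.001],0],[[-0.0006,-0.0005,0.001],0],[[-0.0006,-0.0005,0.001],0],[[-0.0006,-0.0005,0.001],0]]'; done; python3 js.py;  python3 -m crank '[[[-0.0006,-0.0005,0.001],0],[[-0.0006,-0.0005,0.001],0],[[-0.0006,-0.0005,0.001],0],[[-0.0006,-0.0005,0.001],0],[[-0.0006,-0.0005,0.001],0],[[-0.0006,-0.0005,0.001],0],[[-0.0006,-0.0005,0.001],0],[[-0.0006,-0.0005,0.001],0],[[-0.0006,-0.0005,0.001],0],[[-0.0006,-0.0005,0.001],0],[[-0.0006,-0.0005,0.001],0],[[-0.0006,-0.0005,0.001],0],[[-0.0006,-0.0005,0.001],0],[[-0.0006,-0.0005,0.001],0],[[-0.0006,-0.0005,0.001],0],[[-0.0006,-0.0005,0.001],0],[[-0.0006,-0.0005,0.001],0],[[-0.0006,-0.0005,0.001],0],[[-0.0006,-0.0005,0.001],0],[[-0.0006,-0.0005,0.001],0]]';  python3 js.py
```

```text
clock: 32.72
tool_pos: [0.4169, -0.0324, 0.0433]
orientation: [0.934, 0.355, -0.045, -0.001]
force: [-0.0, 0.7, -0.4]
width: 0.372
t32.72 tcp [ 0.4169 -0.0324  0.0433] jawyaw 0.7279 tilt [-0.085 -0.031] F [-0.   0.7 -0.4] w 34.2
q [ 0.4003  0.4752 -0.5003  2.181   0.4058  0.6665  0.3279] tau [ 4.000e-02 -3.846e+01 -4.810e+00 -1.362e+01 -6.000e-02  3.800e-01
  3.000e-02]
clock: 34.38
tool_pos: [0.398, -0.0335, 0.0227]
orientation: [0.934, 0.355, -0.045, -0.001]
force: [0.2, -0.5, -0.6]
width: 0.371
t34.38 tcp [ 0.398  -0.0335  0.0227] jawyaw 0.7279 tilt [-0.085 -0.031] F [ 0.2 -0.5 -0.6] w 34.1
q [ 0.3833  0.4932 -0.4741  2.2308  0.4426  0.5996  0.2919] tau [ 6.000e-02 -3.809e+01 -4.560e+00 -1.191e+01 -7.000e-02  3.800e-01
  3.000e-02]
```

```bash
Z='[[[0,0,0],0],[[0,0,0],0]]'; python3 -m crank '[[[0,0,0],0],[[0,0,0],0],[[0,0,0],0],[[0,0,0],0],[[0,0,0],0],[[0,0,0],0],[[0,0,0],0],[[0,0,0],0],[[0,0,0],0],[[0,0,0],0],[[0,0,0],0],[[0,0,0],0],[[0,0,0],0],[[0,0,0],0],[[0,0,0],0],[[0,0,0],0],[[0,0,0],0],[[0,0,0],0],[[0,0,0],0],[[0,0,0],0]]'; python3 js.py;python3 -m crank '[[[0,0,0],0],[[0,0,0],0],[[0,0,0],0],[[0,0,0],0],[[0,0,0],0],[[0,0,0],0],[[0,0,0],0],[[0,0,0],0],[[0,0,0],0],[[0,0,0],0],[[0,0,0],0],[[0,0,0],0],[[0,0,0],0],[[0,0,0],0],[[0,0,0],0],[[0,0,0],0],[[0,0,0],0],[[0,0,0],0],[[0,0,0],0],[[0,0,0],0]]'; python3 js.py
```

```text
clock: 36.05
tool_pos: [0.398, -0.0335, 0.0227]
orientation: [0.934, 0.355, -0.045, -0.001]
force: [-0.3, -0.7, -0.3]
width: 0.37
t36.05 tcp [ 0.398  -0.0335  0.0227] jawyaw 0.7278 tilt [-0.084 -0.031] F [-0.3 -0.7 -0.3] w 34.0
q [ 0.3832  0.4932 -0.474   2.2309  0.4428  0.5993  0.2918] tau [ 0.000e+00 -3.803e+01 -4.510e+00 -1.183e+01 -4.000e-02  3.300e-01
  1.000e-02]
clock: 37.72
tool_pos: [0.3979, -0.0335, 0.0227]
orientation: [0.934, 0.355, -0.045, -0.001]
force: [-0.6, 0.0, 0.2]
width: 0.369
t37.72 tcp [ 0.3979 -0.0335  0.0227] jawyaw 0.7278 tilt [-0.085 -0.031] F [-0.6  0.   0.2] w 33.9
q [ 0.3832  0.4932 -0.474   2.231   0.4428  0.5993  0.2918] tau [-0.000e+00 -3.803e+01 -4.510e+00 -1.183e+01 -4.000e-02  3.300e-01
  1.000e-02]
```

Slow rows do not drift at all; the drift comes from fast motion. I'll accept the present 5° and move gently. Back to the handle.

```bash
python3 -c "
from h import *
go(.5610,.0652,.761,.10)"; python3 -m crank '[[[0,0,-0.02],0],[[0,0,-0.02],0],[[0,0,-0.02],0],[[0,0,-0.02],0],[[0,0,-0.01],0]]'; python3 js.py .561 .0652 .761 .1
```

```text
t37.72 tcp [ 0.3979 -0.0335  0.0227] jawyaw 0.7278 tilt [-0.085 -0.031] F [-0.6  0.   0.2] w 33.9
shift tool [ 0.1803  0.0316 -0.0938] turn tool z -0.0332 (down: -world 0.0332) j7 0.29
clock: 38.13
tool_pos: [0.4029, -0.0301, 0.1134]
orientation: [0.933, 0.356, -0.049, -0.003]
force: [0.1, -0.4, -0.7]
width: 0.372
t38.13 tcp [ 0.4029 -0.0301  0.1134] jawyaw 0.7297 tilt [-0.093 -0.029] F [ 0.1 -0.4 -0.7] w 34.2
q [ 0.4851  0.3293 -0.5871  2.1667  0.278   0.8142  0.4392] tau [ -0.48 -32.08  -3.83 -16.66   0.04   0.33  -0.05]
t38.13 tcp [ 0.4029 -0.0301  0.1134] jawyaw 0.7297 tilt [-0.093 -0.029] F [ 0.1 -0.4 -0.7] w 34.2
shift tool [ 0.1818  0.0343 -0.0042] turn tool z -0.0313 (down: -world 0.0313) j7 0.44
```

```bash
python3 -m crank '[[[0.02,0.0038,0],-0.004],[[0.02,0.0038,0],-0.004],[[0.02,0.0038,0],-0.004],[[0.02,0.0038,0],-0.004],[[0.02,0.0038,0],-0.004],[[0.02,0.0038,0],-0.004],[[0.02,0.0038,0],-0.004],[[0.02,0.0038,0],0],[[0.015,0.003,0],0],[[0.004,0,0],0],[[0.001,0,0],0]]'
python3 - <<'E'
from h import *
im=read_camera("wrist");c=camera_params("wrist");cv2.imwrite("pics/w13.png",im[:,:,::-1])
p=part_fit(im,c,"lid_handle",(.5628,.0669),yaws=[2.33,2.2,2.5])
s,M=state(); g=np.array([p[0],p[1],.035])+M[:,2]*r.tcp_to_grasp; print(g)
go(g[0],g[1],p[2]-np.pi/2,g[2])
E
```

```text
clock: 39.05
tool_pos: [0.5643, 0.0687, 0.0978]
orientation: [0.929, 0.367, -0.048, -0.001]
force: [-0.2, -0.9, 0.6]
width: 0.371
lid_handle xy 0.5627 0.0662 yaw 2.328 err 114 of 1909.0
t39.10 tcp [0.5641 0.0685 0.0978] jawyaw 0.7539 tilt [-0.089 -0.033] F [ 0.4 -1.   0.6] w 34.3
[0.56099649 0.06560861 0.01638467]
t39.10 tcp [0.5641 0.0685 0.0978] jawyaw 0.7539 tilt [-0.089 -0.033] F [ 0.4 -1.   0.6] w 34.3
shift tool [0.0029 0.0031 0.0815] turn tool z -0.0031 (down: -world 0.0031) j7 0.25
```

View pics/w13.png

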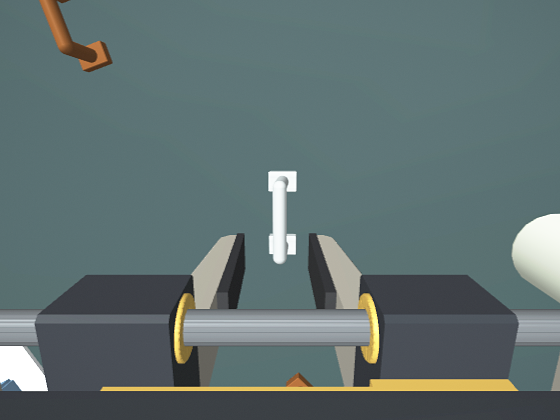

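Steel (not brown) handle centred between the fingers at (280,215). Descend.

```bash
python3 -m crank '[[[0.0006,0.0006,0.016],0],[[0.0006,0.0006,0.016],0],[[0.0006,0.0006,0.016],0],[[0.0006,0.0006,0.014],0],[[0.0005,0.0006,0.008],0],[[0,0,0.003],0],[[0,0,0],0]]'
python3 js.py .561 .0656 .76 .0164
```

```text
clock: 39.68
tool_pos: [0.5573, 0.0606, 0.024]
orientation: [0.93, 0.365, -0.049, 0.0]
force: [0.5, 0.4, 0.7]
width: 0.372
t39.68 tcp [0.5573 0.0606 0.024 ] jawyaw 0.7507 tilt [-0.09  -0.036] F [0.5 0.4 0.7] w 34.2
q [ 0.1874  0.6915 -0.4882  1.8405  0.4441  0.8217  0.2038] tau [-1.300e-01 -5.199e+01 -7.640e+00 -1.608e+01 -4.000e-02  2.600e-01
 -2.000e-02]
t39.68 tcp [0.5573 0.0606 0.024 ] jawyaw 0.7507 tilt [-0.09  -0.036] F [0.5 0.4 0.7] w 34.2
shift tool [ 0.0068 -0.0009  0.007 ] turn tool z -0.0093 (down: -world 0.0093) j7 0.2
```

```bash
python3 -m crank '[[[0.003,0,0.002],-0.004],[[0.003,0,0.002],-0.004],[[0.001,0,0.002],0],[[0,0,0.001],0],[[0,0,0],0]]'
python3 js.py .561 .0656 .76 .0164; python3 -m crank '[[[0,0,0],0],[[0,0,0],0],[[0,0,0],0],[[0,0,0],0],[[0,0,0],0],[[0,0,0],0],[[0,0,0],0]]' 0 40; python3 js.py .561 .0656 .76 .0164
```

```text
clock: 40.1
tool_pos: [0.5638, 0.0654, 0.0184]
orientation: [0.928, 0.369, -0.047, 0.001]
force: [-0.2, 0.2, 0.8]
width: 0.373
t40.10 tcp [0.5638 0.0654 0.0184] jawyaw 0.7588 tilt [-0.086 -0.036] F [-0.2  0.2  0.8] w 34.3
q [ 0.1764  0.7068 -0.4848  1.8274  0.4519  0.8169  0.2019] tau [-2.000e-02 -5.310e+01 -7.860e+00 -1.612e+01 -7.000e-02  3.100e-01
 -0.000e+00]
t40.10 tcp [0.5638 0.0654 0.0184] jawyaw 0.7588 tilt [-0.086 -0.036] F [-0.2  0.2  0.8] w 34.3
shift tool [-0.0017 -0.0019  0.0022] turn tool z -0.0012 (down: -world 0.0012) j7 0.2
clock: 40.68
tool_pos: [0.5641, 0.0657, 0.019]
orientation: [0.928, 0.369, -0.046, 0.001]
force: [-0.0, 0.4, 0.8]
width: 0.093
t40.68 tcp [0.5641 0.0657 0.019 ] jawyaw 0.7589 tilt [-0.085 -0.036] F [-0.   0.4  0.8] w 8.6
q [ 0.1763  0.7059 -0.4851  1.8271  0.4518  0.8171  0.2019] tau [ 1.000e-02 -5.323e+01 -7.840e+00 -1.612e+01 -7.000e-02  3.600e-01
  1.000e-02]
t40.68 tcp [0.5641 0.0657 0.019 ] jawyaw 0.7589 tilt [-0.085 -0.036] F [-0.   0.4  0.8] w 8.6
shift tool [-0.0021 -0.002   0.0029] turn tool z -0.0011 (down: -world 0.0011) j7 0.2
```

```bash
python3 -m crank '[[[0,0,-0.01],0],[[0,0,-0.02],0],[[0,0,-0.02],0],[[0,0,-0.02],0],[[0,0,-0.02],0],[[0,0,-0.02],0],[[0,0,-0.02],0],[[0,0,-0.02],0],[[0,0,-0.005],0]]'; python3 js.py
python3 -m crank '[[[0,0,-0.001],0.03],[[0,0,-0.001],0.06],[[0,0,-0.001],0.06],[[0,0,-0.001],0.06],[[0,0,-0.001],0.06],[[0,0,-0.001],0.06],[[0,0,-0.001],0.06],[[0,0,-0.001],0.06],[[0,0,-0.001],0.06],[[0,0,-0.001],0.06],[[0,0,-0.001],0.06],[[0,0,-0.001],0.06],[[0,0,-0.001],0.06],[[0,0,-0.001],0.06],[[0,0,-0.001],0.06],[[0,0,-0.001],0.06],[[0,0,-0.001],0.06],[[0,0,-0.001],0.06],[[0,0,0],0.03],[[0,0,0],0]]'; python3 js.py .48 -.30 -.297 .19
```

```text
clock: 41.43
tool_pos: [0.5754, 0.0717, 0.1822]
orientation: [0.928, 0.37, -0.049, -0.0]
force: [0.7, 0.5, -0.3]
width: 0.096
t41.43 tcp [0.5754 0.0717 0.1822] jawyaw 0.7609 tilt [-0.091 -0.036] F [ 0.7  0.5 -0.3] w 8.8
q [ 0.2388  0.5156 -0.5814  1.7034  0.315   1.118   0.3091] tau [  0.6  -47.23  -6.61 -21.15  -0.09   0.68   0.05]
clock: 43.1
tool_pos: [0.5683, 0.0715, 0.1952]
orientation: [0.981, -0.185, -0.048, 0.028]
force: [-0.3, 0.4, -0.8]
width: 0.096
t43.10 tcp [0.5683 0.0715 0.1952] jawyaw -0.3761 tilt [-0.105 -0.038] F [-0.3  0.4 -0.8] w 8.8
q [ 0.0691  0.4507 -0.3461  1.7105  0.1765  1.1227 -0.7122] tau [ -0.06 -48.9   -3.88 -23.4   -0.07   0.36  -0.28]
t43.10 tcp [0.5683 0.0715 0.1952] jawyaw -0.3761 tilt [-0.105 -0.038] F [-0.3  0.4 -0.8] w 8.8
shift tool [0.0546 0.3769 0.0286] turn tool z -0.0791 (down: -world 0.0791) j7 -0.71
```

```bash
python3 -c "
from h import *
go(.434,-.2914,-.297,.17)"
python3 -m crank '[[[-0.001,0.02,0],-0.008],[[-0.001,0.025,0],-0.008],[[-0.001,0.025,0],-0.008],[[-0.001,0.025,0],-0.008],[[-0.001,0.025,0],-0.008],[[-0.001,0.025,0],-0.008],[[-0.001,0.025,0],-0.008],[[-0.001,0.025,0],-0.008],[[-0.001,0.025,0],-0.008],[[-0.001,0.025,0],0],[[-0.001,0.025,0],0],[[-0.001,0.025,0],0],[[-0.001,0.025,0],0],[[0,0.015,0],0],[[0,0.005,0],0]]'; python3 js.py .434 -.2914 -.297 .17
```

```text
t43.10 tcp [0.5683 0.0715 0.1952] jawyaw -0.3761 tilt [-0.105 -0.038] F [-0.3  0.4 -0.8] w 8.8
shift tool [0.0104 0.384  0.053 ] turn tool z -0.0791 (down: -world 0.0791) j7 -0.71
clock: 44.35
tool_pos: [0.4415, -0.2566, 0.215]
orientation: [0.989, -0.135, -0.054, 0.025]
force: [-0.6, -0.6, -1.4]
width: 0.094
t44.35 tcp [ 0.4415 -0.2566  0.215 ] jawyaw -0.2745 tilt [-0.114 -0.034] F [-0.6 -0.6 -1.4] w 8.7
q [ 0.5946  0.2967 -0.2201  1.8678  0.1568  1.0832  0.0292] tau [ -0.51 -40.91  -1.76 -23.15   0.14   0.38   0.07]
t44.35 tcp [ 0.4415 -0.2566  0.215 ] jawyaw -0.2745 tilt [-0.114 -0.034] F [-0.6 -0.6 -1.4] w 8.7
shift tool [0.0067 0.0326 0.0467] turn tool z 0.0225 (down: -world -0.0225) j7 0.03
```

```bash
python3 -m crank '[[[0.002,0.011,0.012],0.007],[[0.002,0.011,0.012],0.007],[[0.002,0.01,0.012],0.007],[[0,0,0.009],0],[[0,0,0.003],0],[[0,0,0],0]]'; python3 js.py .434 -.2914 -.297 .14
```

```text
clock: 44.85
tool_pos: [0.4317, -0.291, 0.1617]
orientation: [0.988, -0.144, -0.056, 0.024]
force: [1.0, -0.4, -0.9]
width: 0.095
t44.85 tcp [ 0.4317 -0.291   0.1617] jawyaw -0.2937 tilt [-0.117 -0.031] F [ 1.  -0.4 -0.9] w 8.8
q [ 0.6319  0.3743 -0.1903  1.8957  0.1793  0.9778  0.0531] tau [  0.22 -43.41  -1.47 -21.35   0.19   0.29   0.  ]
t44.85 tcp [ 0.4317 -0.291   0.1617] jawyaw -0.2937 tilt [-0.117 -0.031] F [ 1.  -0.4 -0.9] w 8.8
shift tool [ 0.0045 -0.0016  0.0213] turn tool z 0.0033 (down: -world -0.0033) j7 0.05
```

```bash
python3 -m crank '[[[0.002,-0.001,0.012],0.003],[[0.002,0,0.012],0],[[0.001,0,0.012],0],[[0.001,0,0.012],0],[[0.0,0,0.006],0],[[0,0,0.002],0],[[0,0,0],0]]'; python3 js.py .434 -.2914 -.297 .074
python3 - <<'E'
from h import *
v=read_camera("wrist");s=read_camera("scene")
cv2.imwrite("pics/w14.png",np.hstack([cv2.resize(v,(400,300)),cv2.resize(s[170:350,20:260],(400,300))])[:,:,::-1])
E
```

```text
clock: 45.43
tool_pos: [0.4336, -0.2888, 0.0991]
orientation: [0.988, -0.142, -0.055, 0.023]
force: [-0.3, -0.1, -1.2]
width: 0.098
t45.43 tcp [ 0.4336 -0.2888  0.0991] jawyaw -0.2885 tilt [-0.116 -0.03 ] F [-0.3 -0.1 -1.2] w 9.0
q [ 0.6167  0.4628 -0.1793  1.9364  0.2094  0.8521  0.0206] tau [ -0.   -45.8   -1.79 -18.77   0.14   0.32  -0.  ]
t45.43 tcp [ 0.4336 -0.2888  0.0991] jawyaw -0.2885 tilt [-0.116 -0.03 ] F [-0.3 -0.1 -1.2] w 9.0
shift tool [0.0037 0.0009 0.0249] turn tool z 0.0085 (down: -world -0.0085) j7 0.02
```

View pics/w14.png

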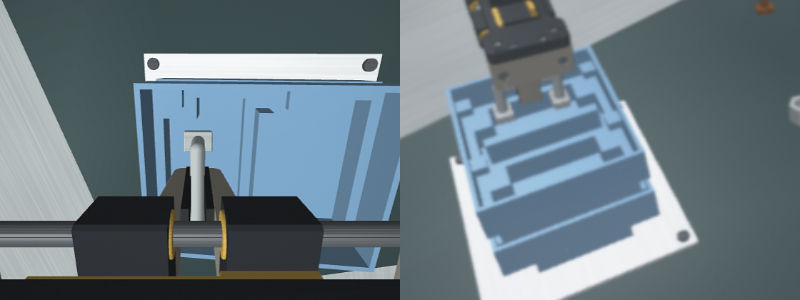

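Handle hangs over the compartment, clear of the end wall (168 px) and divider (238 px). Lower it.

```bash
python3 -m crank '[[[0.0015,0.0004,0.006],0.004],[[0.001,0.0004,0.006],0.004],[[0.001,0,0.005],0],[[0,0,0.002],0]]'; python3 js.py .434 -.2914 -.297 .072;  python3 -m crank '[[[0,0,0.002],0],[[0,0,0.002],0]]'; python3 -m crank '[[[0,0,0.002],0],[[0,0,0.002],0]]';  python3 js.py .434 -.2914 -.297 .072
```

```text
clock: 45.87
tool_pos: [0.437, -0.2926, 0.0813]
orientation: [0.988, -0.147, -0.052, 0.024]
force: [-0.7, 0.1, -0.6]
width: 0.093
t45.87 tcp [ 0.437  -0.2926  0.0813] jawyaw -0.2979 tilt [-0.11  -0.033] F [-0.7  0.1 -0.6] w 8.5
q [ 0.6121  0.4927 -0.1704  1.9391  0.2194  0.813   0.0046] tau [-1.000e-02 -4.752e+01 -1.860e+00 -1.843e+01  1.300e-01  3.500e-01
  0.000e+00]
t45.87 tcp [ 0.437  -0.2926  0.0813] jawyaw -0.2979 tilt [-0.11  -0.033] F [-0.7  0.1 -0.6] w 8.5
shift tool [-0.0023 -0.0009  0.0096] turn tool z -0.0009 (down: -world 0.0009) j7 0.0
clock: 46.03
tool_pos: [0.4364, -0.2929, 0.0767]
orientation: [0.987, -0.147, -0.052, 0.024]
force: [-1.1, 0.2, -1.6]
width: 0.094
clock: 46.2
tool_pos: [0.4359, -0.2941, 0.0732]
orientation: [0.987, -0.147, -0.052, 0.025]
force: [-3.6, -2.2, 10.0]
width: 0.094
t46.20 tcp [ 0.4359 -0.2941  0.0732] jawyaw -0.2983 tilt [-0.11  -0.035] F [-3.6 -2.2 10. ] w 8.7
q [ 6.1130e-01  5.0490e-01 -1.6650e-01  1.9436e+00  2.2560e-01  7.9630e-01
  7.0000e-04] tau [ -1.74 -41.94  -3.35 -15.73  -0.55  -0.61  -0.05]
t46.20 tcp [ 0.4359 -0.2941  0.0732] jawyaw -0.2983 tilt [-0.11  -0.035] F [-3.6 -2.2 10. ] w 8.7
shift tool [-0.0025 -0.0021  0.0013] turn tool z -0.0013 (down: -world 0.0013) j7 0.0
```

```bash
python3 -m crank '[[[0,0,0.001],0],[[0,0,0],0]]'; python3 -m crank '[[[0,0,0],0],[[0,0,0],0],[[0,0,0],0],[[0,0,0],0]]' 0.022; python3 js.py; python3 -m crank '[[[0,0,-0.005],0],[[0,0,-0.015],0],[[0,0,-0.02],0],[[0,0,-0.02],0],[[0,0,-0.02],0],[[0,0,-0.02],0],[[0,0,-0.02],0],[[0,0,-0.02],0],[[0,0,-0.005],0],[[0,0,0],0]]'
python3 - <<'E'
from h import *
for cam in ("wrist","scene","top"):
    im=read_camera(cam);c=camera_params(cam);cv2.imwrite(f"pics/x_{cam}.png",im[:,:,::-1])
    try:
        p=part_fit(im,c,"lid_handle",(.4365,-.2888),z=.053,yaws=[1.274,1.1,1.4])
        d=yawmat(.297)@np.array([p[0]-.4795,p[1]+.302,0]); print(cam,"local",d.round(4))
    except Exception as e: print(cam,e)
    if cam=="wrist": p=part_fit(im,c,"small_nut",(.5635,-.061))
go(.5635,-.061,.5,.2)
E
```

```text
clock: 46.37
tool_pos: [0.4359, -0.2946, 0.0735]
orientation: [0.987, -0.147, -0.052, 0.026]
force: [-0.7, 2.5, 3.9]
width: 0.096
clock: 46.7
tool_pos: [0.4365, -0.2949, 0.0741]
orientation: [0.987, -0.147, -0.051, 0.026]
force: [-0.3, -0.6, -0.0]
width: 0.237
t46.70 tcp [ 0.4365 -0.2949  0.0741] jawyaw -0.2991 tilt [-0.109 -0.036] F [-0.3 -0.6 -0. ] w 21.8
q [ 6.1130e-01  5.0360e-01 -1.6610e-01  1.9427e+00  2.2570e-01  7.9620e-01
  5.0000e-04] tau [-0.000e+00 -4.695e+01 -1.790e+00 -1.761e+01  1.100e-01  3.300e-01
  1.000e-02]
clock: 47.53
tool_pos: [0.4523, -0.2887, 0.2253]
orientation: [0.987, -0.147, -0.053, 0.025]
force: [-0.8, -0.1, 0.4]
width: 0.24
lid_handle xy 0.4338 -0.2934 yaw 1.291 err 232 of 980.0
wrist local [-0.0462 -0.0052  0.    ]
small_nut xy 0.5635 -0.0610 yaw 0.000 err 5174 of 5174.0
lid_handle xy 0.4287 -0.2928 yaw 1.247 err 465 of 157.0
scene local [-0.0513 -0.0061  0.    ]
lid_handle xy 0.4360 -0.2954 yaw 1.283 err 48 of 361.0
top local [-0.0436 -0.0064  0.    ]
t47.68 tcp [ 0.451  -0.2883  0.2232] jawyaw -0.2987 tilt [-0.115 -0.032] F [ 0.5  0.1 -0.3] w 22.1
shift tool [ 0.0428 -0.251   0.0028] turn tool z -0.7987 (down: -world 0.7987) j7 0.06
```

```bash
python3 -m crank '[[[0.0037,-0.022,0],0],[[0.0037,-0.022,0],0],[[0.0037,-0.022,0],0],[[0.0037,-0.022,0],0],[[0.0037,-0.022,0],0],[[0.0037,-0.022,0],0],[[0.0037,-0.022,0],0],[[0.0037,-0.022,0],0],[[0.0037,-0.022,0],0],[[0.0037,-0.022,0],0],[[0.003,-0.015,0],0],[[0,-0.003,0],0]]' 0.042
python3 -m crank '[[[0,0,-0.001],-0.06],[[0,0,-0.001],-0.06],[[0,0,-0.001],-0.06],[[0,0,-0.001],-0.06],[[0,0,-0.001],-0.06],[[0,0,-0.001],-0.06],[[0,0,-0.001],-0.06],[[0,0,-0.001],-0.06],[[0,0,-0.001],-0.06],[[0,0,-0.001],-0.06],[[0,0,-0.001],-0.06],[[0,0,-0.001],-0.06],[[0,0,-0.001],-0.06],[[0,0,-0.001],-0.06],[[0,0,-0.001],-0.06],[[0,0,-0.001],-0.06],[[0,0,-0.001],-0.06],[[0,0,0],-0.06],[[0,0,0],-0.06],[[0,0,0],-0.06]]'
python3 -m crank '[[[0,0,-0.001],-0.06],[[0,0,-0.001],-0.06],[[0,0,-0.001],-0.06],[[0,0,-0.001],-0.06],[[0,0,-0.001],-0.06],[[0,0,-0.001],-0.06],[[0,0,-0.001],-0.06],[[0,0,-0.001],-0.06],[[0,0,0],-0.05],[[0,0,0],-0.03],[[0,0,0],0]]'
python3 - <<'E'
from h import *
for cam in("wrist","top"):
    im=read_camera(cam);c=camera_params(cam);cv2.imwrite(f"pics/y_{cam}.png",im[:,:,::-1])
    p=part_fit(im,c,"small_nut",(.564,-.061),yaws=[0,-.3,.3])
    if cam=="wrist":w=p
go(w[0],w[1],w[2]+np.pi/2,.1)
go(w[0],w[1],w[2]+np.pi/2-np.pi/3,.1)
E
```

```text
clock: 48.68
tool_pos: [0.5495, -0.0653, 0.1824]
orientation: [0.986, -0.151, -0.072, 0.023]
force: [-0.8, -0.0, -0.6]
width: 0.458
clock: 50.35
tool_pos: [0.5292, -0.0832, 0.1754]
orientation: [0.887, 0.451, -0.094, -0.034]
force: [0.7, -0.5, -0.0]
width: 0.462
clock: 51.27
tool_pos: [0.5176, -0.0954, 0.1709]
orientation: [0.719, 0.685, -0.09, -0.069]
force: [0.7, 0.6, -0.3]
width: 0.454
small_nut xy 0.5625 -0.0650 yaw 0.295 err 395 of 239.0
small_nut xy 0.5564 -0.0440 yaw -0.287 err 170 of 129.0
t51.37 tcp [ 0.5178 -0.0954  0.1711] jawyaw 1.5240 tilt [-0.224 -0.024] F [-0.   0.8 -0.7] w 42.1
shift tool [0.0348 0.0577 0.0585] turn tool z -0.3423 (down: -world 0.3423) j7 1.3
t51.37 tcp [ 0.5178 -0.0954  0.1711] jawyaw 1.5240 tilt [-0.224 -0.024] F [-0.   0.8 -0.7] w 42.1
shift tool [0.0348 0.0577 0.0585] turn tool z 0.7049 (down: -world -0.7049) j7 1.3
```

```bash
python3 - <<'E'
from h import *
im=read_camera("wrist");c=camera_params("wrist")
for f in (pinpoint,spot_in): print([(np.round(d["centre"],1),round(d["confidence"],2),ray(d["centre"],c,0 if f is pinpoint else .015)[:2].round(4)) for d in f("wrist","small_nut")][:3])
q=proj([.564,-.061,.01],c)[0]; print(q)
I=im.astype(int);b=((I.min(2)>110)&(I.max(2)-I.min(2)<45)).astype(np.uint8)
n,l,st,ce=cv2.connectedComponentsWithStats(b)
for i in range(1,n):
    if st[i,4]>50: print(st[i],ce[i].round())
E
```

```text
[(array([320.2, 266.4]), 0.48, array([ 0.5633, -0.056 ]))]
[(array([313.3, 270.8]), 0.47, array([ 0.5643, -0.0643]))]
[316.23502836 269.26885377]
[  23   70  173  205 7101] [147. 170.]
[   0  125   91   43 1421] [ 43. 144.]
[ 177  235   52   74 1808] [199. 273.]
[ 324  235   52   74 1815] [353. 273.]
[305 255  15  31 246] [311. 270.]
[  0 311  20  31 486] [  7. 326.]
[ 165  310  224   32 6903] [276. 326.]
[533 311  27  31 682] [548. 326.]
```

```bash
python3 -c "
from h import *
go(.560,-.063,1.524,.13)"; python3 -m crank '[[[0.007,0.006,0.008],0],[[0.007,0.006,0.008],0],[[0.007,0.006,0.008],0],[[0.007,0.006,0.008],0],[[0.004,0.006,0.006],0],[[0,0.004,0.002],0],[[0,0,0],0]]'
python3 - <<'E'
from h import *
im=read_camera("wrist");c=camera_params("wrist")
w=part_fit(im,c,"small_nut",(.564,-.061),yaws=[0,-.3,.3])
go(w[0],w[1],w[2]+np.pi/2,.1)
E
```

```text
t51.52 tcp [ 0.5185 -0.0946  0.1718] jawyaw 1.5252 tilt [-0.222 -0.024] F [ 0.2 -0.1 -0.1] w 41.9
shift tool [0.0349 0.048  0.0308] turn tool z 0.0012 (down: -world -0.0012) j7 1.3
clock: 52.1
tool_pos: [0.5467, -0.0604, 0.1177]
orientation: [0.719, 0.686, -0.09, -0.069]
force: [-0.1, 0.2, 0.0]
width: 0.456
small_nut xy 0.5628 -0.0595 yaw 0.003 err 27 of 832.0
t52.15 tcp [ 0.5464 -0.0602  0.118 ] jawyaw 1.5269 tilt [-0.224 -0.024] F [-0.5  0.5  0.5] w 41.6
shift tool [0.002  0.02   0.0138] turn tool z -0.0474 (down: -world 0.0474) j7 1.21
```

```bash
python3 -c "
from h import *
go(.562,-.0595,1.574,.035)"; python3 -m crank '[[[0,0.005,0.012],-0.008],[[0,0.005,0.012],-0.008],[[0,0.005,0.012],-0.008],[[0,0.005,0.012],-0.008],[[0,0.005,0.012],-0.008],[[0,0.005,0.01],0],[[0,0.003,0.005],0],[[0,0,0.002],0]]'; python3 js.py .562 -.0595 1.574 .007
```

```text
t52.15 tcp [ 0.5464 -0.0602  0.118 ] jawyaw 1.5269 tilt [-0.224 -0.024] F [-0.5  0.5  0.5] w 41.6
shift tool [0.0043 0.0336 0.0773] turn tool z -0.0471 (down: -world 0.0471) j7 1.21
clock: 52.82
tool_pos: [0.5626, -0.0655, 0.0264]
orientation: [0.705, 0.7, -0.089, -0.071]
force: [0.2, 0.1, 0.6]
width: 0.456
t52.82 tcp [ 0.5626 -0.0655  0.0264] jawyaw 1.5676 tilt [-0.224 -0.024] F [0.2 0.1 0.6] w 42.0
q [ 0.4544  0.7894 -0.5908  1.714   0.497   1.0367  1.2081] tau [-7.000e-02 -5.619e+01 -1.037e+01 -1.634e+01 -1.500e-01  7.900e-01
  1.000e-02]
t52.82 tcp [ 0.5626 -0.0655  0.0264] jawyaw 1.5676 tilt [-0.224 -0.024] F [0.2 0.1 0.6] w 42.0
shift tool [0.0064 0.0037 0.0189] turn tool z -0.0064 (down: -world 0.0064) j7 1.21
```

```bash
python3 -m crank '[[[0.003,0.001,0.002],-0.003],[[0.003,0.001,0.004],-0.003],[[0.001,0.001,0.005],0],[[0,0.001,0.005],0],[[0,0,0.003],0],[[0,0,0],0]]'; python3 js.py .562 -.0595 1.574 .007
```

```text
clock: 53.32
tool_pos: [0.5626, -0.0576, 0.0053]
orientation: [0.702, 0.703, -0.088, -0.071]
force: [0.3, 0.7, -0.1]
width: 0.457
t53.32 tcp [ 0.5626 -0.0576  0.0053] jawyaw 1.5746 tilt [-0.223 -0.024] F [ 0.3  0.7 -0.1] w 42.0
q [ 0.4353  0.8185 -0.5798  1.7198  0.5143  1.0042  1.1907] tau [-1.400e-01 -5.699e+01 -1.056e+01 -1.570e+01 -1.500e-01  7.100e-01
 -2.000e-02]
t53.32 tcp [ 0.5626 -0.0576  0.0053] jawyaw 1.5746 tilt [-0.223 -0.024] F [ 0.3  0.7 -0.1] w 42.0
shift tool [-0.002  -0.001  -0.0015] turn tool z 0.0006 (down: -world -0.0006) j7 1.19
```

```bash
python3 -m crank '[[[0,0,0],0],[[0,0,0],0],[[0,0,0],0],[[0,0,0],0],[[0,0,0],0],[[0,0,0],0]]' 0 30; python3 js.py .562 -.0595 1.574 .007
python3 -m crank '[[[0,0,-0.008],0],[[0,-0.004,-0.016],0],[[0,-0.004,-0.016],0],[[0,-0.004,-0.016],0],[[0,-0.004,-0.016],0.03],[[0,-0.004,-0.016],0.03],[[0,-0.004,-0.016],0.03],[[0,-0.004,-0.016],0.03],[[0,-0.004,-0.016],0.03],[[0,-0.004,-0.016],0.03],[[0,0,-0.01],0.03],[[0,0,-0.003],0.03],[[0,0,0],0]]'; python3 js.py .5225 -.3152 1.274 .16
```

```text
clock: 53.82
tool_pos: [0.5632, -0.0581, 0.0062]
orientation: [0.702, 0.703, -0.088, -0.07]
force: [0.1, -0.2, -0.4]
width: 0.255
t53.82 tcp [ 0.5632 -0.0581  0.0062] jawyaw 1.5742 tilt [-0.221 -0.025] F [ 0.1 -0.2 -0.4] w 23.4
q [ 0.4359  0.817  -0.58    1.7194  0.5145  1.0043  1.1907] tau [ -0.   -57.1  -10.51 -15.66  -0.17   0.81  -0.  ]
t53.82 tcp [ 0.5632 -0.0581  0.0062] jawyaw 1.5742 tilt [-0.221 -0.025] F [ 0.1 -0.2 -0.4] w 23.4
shift tool [-0.0014 -0.0014 -0.0005] turn tool z 0.0002 (down: -world -0.0002) j7 1.19
clock: 54.9
tool_pos: [0.5662, -0.0491, 0.1995]
orientation: [0.785, 0.61, -0.092, -0.055]
force: [0.4, -0.3, -0.9]
width: 0.257
t54.90 tcp [ 0.5662 -0.0491  0.1995] jawyaw 1.3293 tilt [-0.211 -0.025] F [ 0.4 -0.3 -0.9] w 23.7
q [ 0.46    0.5598 -0.6309  1.6251  0.3296  1.2889  1.0617] tau [  0.12 -50.54  -8.24 -22.31  -0.15   0.86  -0.24]
t54.90 tcp [ 0.5662 -0.0491  0.1995] jawyaw 1.3293 tilt [-0.211 -0.025] F [ 0.4 -0.3 -0.9] w 23.7
shift tool [-0.265   0.0327  0.0545] turn tool z 0.0553 (down: -world -0.0553) j7 1.06
```

```bash
python3 -m crank '[[[-0.022,0.0027,0.0025],0.005],[[-0.022,0.0027,0.0025],0.005],[[-0.022,0.0027,0.0025],0.005],[[-0.022,0.0027,0.0025],0.005],[[-0.022,0.0027,0.0025],0.005],[[-0.022,0.0027,0.0025],0.005],[[-0.022,0.0027,0.0025],0.005],[[-0.022,0.0027,0.0025],0.005],[[-0.022,0.0027,0.0025],0.005],[[-0.022,0.0027,0.0025],0.005],[[-0.022,0.0027,0.0025],0.005],[[-0.013,0.0027,0.0025],0],[[-0.004,0,0],0],[[0,0,0],0]]';python3 js.py .5225 -.3152 1.274 .13
```

```text
clock: 56.07
tool_pos: [0.5202, -0.3151, 0.1851]
orientation: [0.798, 0.594, -0.093, -0.055]
force: [0.3, 0.2, -0.1]
width: 0.259
t56.07 tcp [ 0.5202 -0.3151  0.1851] jawyaw 1.2880 tilt [-0.213 -0.022] F [ 0.3  0.2 -0.1] w 23.8
q [ 0.7957  0.5985 -0.5308  1.5659  0.3937  1.2763  1.4352] tau [  0.44 -54.11  -7.14 -22.57   0.25   0.79   0.09]
t56.07 tcp [ 0.5202 -0.3151  0.1851] jawyaw 1.2880 tilt [-0.213 -0.022] F [ 0.3  0.2 -0.1] w 23.8
shift tool [0.005  0.0131 0.0533] turn tool z 0.0140 (down: -world -0.0140) j7 1.44
```

```bash
python3 -m crank '[[[0.001,0.0032,0.013],0.004],[[0.001,0.0032,0.013],0.004],[[0.001,0.0032,0.013],0.004],[[0.001,0.0032,0.012],0],[[0,0.001,0.004],0],[[0,0,0],0]]';python3 js.py .5225 -.3152 1.274 .09
python3 - <<'E'
from h import *
im=read_camera("wrist");cv2.imwrite("pics/z.png",im[:,:,::-1])
c=camera_params("wrist")
# where would wall lines project: compartment floor corners of upper tote, s=13..77,y=+-40 at floor .053
for s_ in(13,77):
    for y in(-40,40): print(s_,y,proj(yawmat(-.297)@np.array([s_/1e3,y/1e3,0])+[.4795,-.302,.053],c)[0].round())
E
```

```text
clock: 56.57
tool_pos: [0.5241, -0.3091, 0.1211]
orientation: [0.799, 0.592, -0.092, -0.057]
force: [-0.1, -0.9, -0.2]
width: 0.256
t56.57 tcp [ 0.5241 -0.3091  0.1211] jawyaw 1.2841 tilt [-0.214 -0.019] F [-0.1 -0.9 -0.2] w 23.6
q [ 0.7713  0.6702 -0.5093  1.607   0.4291  1.1757  1.3874] tau [-9.000e-02 -5.626e+01 -7.930e+00 -2.064e+01  1.600e-01  7.000e-01
 -2.000e-02]
t56.57 tcp [ 0.5241 -0.3091  0.1211] jawyaw 1.2841 tilt [-0.214 -0.019] F [-0.1 -0.9 -0.2] w 23.6
shift tool [-0.0038  0.0065  0.0309] turn tool z 0.0101 (down: -world -0.0101) j7 1.39
13 -40 [220. 191.]
13 40 [329. 192.]
77 -40 [220. 276.]
77 40 [327. 279.]
```

```bash
python3 -m crank '[[[-0.002,0.0025,0.01],0.004],[[-0.002,0.0022,0.01],0.004],[[0,0.002,0.008],0],[[0,0,0.002],0],[[0,0,0],0]]';python3 js.py .5225 -.3152 1.274 .07
```

```text
clock: 57.03
tool_pos: [0.5237, -0.3161, 0.0887]
orientation: [0.801, 0.589, -0.092, -0.055]
force: [0.4, 0.8, 0.3]
width: 0.256
t57.03 tcp [ 0.5237 -0.3161  0.0887] jawyaw 1.2757 tilt [-0.212 -0.019] F [0.4 0.8 0.3] w 23.5
q [ 0.7682  0.7107 -0.4916  1.6179  0.4513  1.1249  1.3709] tau [-8.000e-02 -5.729e+01 -7.970e+00 -1.964e+01  1.500e-01  7.400e-01
 -1.000e-02]
t57.03 tcp [ 0.5237 -0.3161  0.0887] jawyaw 1.2757 tilt [-0.212 -0.019] F [0.4 0.8 0.3] w 23.5
shift tool [0.002  0.0023 0.0185] turn tool z 0.0017 (down: -world -0.0017) j7 1.37
```

```bash
python3 -m crank '[[[0.0015,0.0013,0.008],0.002],[[0,0.001,0.008],0],[[0,0.001,0.005],0],[[0,0,0.001],0]]';python3 js.py .5225 -.3152 1.274 .058; python3 -m crank '[[[0,0.0005,0.003],0],[[0,0.0005,0.002],0]]'; python3 -m crank '[[[0,0.0004,0.002],0]]'; python3 -m crank '[[[0,0.0004,0.002],0]]'; python3 js.py .5225 -.3152 1.274 .058
```

```text
clock: 57.37
tool_pos: [0.5228, -0.3165, 0.0649]
orientation: [0.802, 0.588, -0.092, -0.055]
force: [0.3, 0.3, 0.1]
width: 0.253
t57.37 tcp [ 0.5228 -0.3165  0.0649] jawyaw 1.2729 tilt [-0.211 -0.02 ] F [0.3 0.3 0.1] w 23.3
q [ 0.7621  0.7385 -0.48    1.6304  0.4673  1.0858  1.355 ] tau [-1.100e-01 -5.863e+01 -8.200e+00 -1.930e+01  1.500e-01  7.300e-01
 -1.000e-02]
t57.37 tcp [ 0.5228 -0.3165  0.0649] jawyaw 1.2729 tilt [-0.211 -0.02 ] F [0.3 0.3 0.1] w 23.3
shift tool [0.0017 0.0007 0.0067] turn tool z -0.0011 (down: -world 0.0011) j7 1.35
clock: 57.53
tool_pos: [0.5226, -0.3169, 0.0593]
orientation: [0.802, 0.588, -0.092, -0.055]
force: [-0.3, 0.1, 5.3]
width: 0.256
clock: 57.62
tool_pos: [0.5228, -0.317, 0.0589]
orientation: [0.802, 0.588, -0.092, -0.055]
force: [-3.5, 2.0, 22.1]
width: 0.255
clock: 57.7
tool_pos: [0.5228, -0.317, 0.059]
orientation: [0.802, 0.587, -0.093, -0.055]
force: [-4.3, 3.1, 14.4]
width: 0.259
t57.70 tcp [ 0.5228 -0.317   0.059 ] jawyaw 1.2727 tilt [-0.213 -0.021] F [-4.3  3.1 14.4] w 23.8
q [ 0.7596  0.7469 -0.4768  1.6307  0.4724  1.0794  1.3508] tau [ 1.000e-02 -5.088e+01 -6.580e+00 -1.779e+01  5.900e-01 -1.570e+00
 -6.000e-02]
t57.70 tcp [ 0.5228 -0.317   0.059 ] jawyaw 1.2727 tilt [-0.213 -0.021] F [-4.3  3.1 14.4] w 23.8
shift tool [ 0.0017 -0.0006  0.001 ] turn tool z -0.0013 (down: -world 0.0013) j7 1.35
```

```bash
python3 -m crank '[[[0,0,0],0],[[0,0,0],0],[[0,0,0],0]]' 0.031; python3 js.py; python3 -m crank '[[[0,0,-0.005],0],[[0,-0.002,-0.015],0],[[0,-0.004,-0.02],0],[[0,-0.004,-0.02],0],[[0,-0.004,-0.02],0],[[0,-0.004,-0.02],0],[[0,-0.004,-0.02],0],[[0,-0.004,-0.02],0],[[0,-0.01,-0.015],0],[[0,-0.01,-0.01],0],[[0,-0.003,-0.005],0],[[0,0,0],0]]'
python3 - <<'E'
from h import *
state()
for cam in ("wrist","top"):
    im=read_camera(cam);c=camera_params(cam);cv2.imwrite(f"pics/f_{cam}.png",im[:,:,::-1])
    for t,p0,ys in (("small_nut",(.5225,-.3152),[-.3,-.1,-.5]),("lid_handle",(.4355,-.2945),[1.274,1.1,1.4])):
        p=part_fit(im,c,t,p0,z=.053,yaws=ys); print(cam,t,"local",(yawmat(.297)@np.array([p[0]-.4795,p[1]+.302,0])).round(4))
    for q in [(.52,-.315,.053),(.435,-.294,.053)]: print(proj(q,c)[0].round())
E
```

```text
clock: 57.95
tool_pos: [0.5238, -0.3172, 0.0607]
orientation: [0.802, 0.588, -0.092, -0.054]
force: [0.2, 0.2, 1.2]
width: 0.338
t57.95 tcp [ 0.5238 -0.3172  0.0607] jawyaw 1.2729 tilt [-0.211 -0.022] F [0.2 0.2 1.2] w 31.1
q [ 0.759   0.7446 -0.4768  1.6297  0.472   1.0798  1.3511] tau [-2.000e-02 -5.838e+01 -8.070e+00 -1.884e+01  1.200e-01  7.900e-01
  0.000e+00]
clock: 58.95
tool_pos: [0.5159, -0.2959, 0.2549]
orientation: [0.802, 0.589, -0.09, -0.052]
force: [0.5, -0.6, -0.1]
width: 0.34
t58.95 tcp [ 0.5159 -0.2959  0.2549] jawyaw 1.2749 tilt [-0.205 -0.023] F [ 0.5 -0.6 -0.1] w 31.2
small_nut xy 0.5225 -0.3162 yaw -0.293 err 24 of 480.0
wrist small_nut local [ 0.0453 -0.001   0.    ]
lid_handle xy 0.4343 -0.2926 yaw 1.284 err 142 of 851.0
wrist lid_handle local [-0.046  -0.0042  0.    ]
[275. 225.]
[271. 147.]
small_nut xy 0.5247 -0.3186 yaw -0.351 err 33 of 185.0
top small_nut local [ 0.0481 -0.0026  0.    ]
lid_handle xy 0.4362 -0.2950 yaw 1.290 err 47 of 363.0
top lid_handle local [-0.0435 -0.006   0.    ]
[450. 228.]
[441. 274.]
```

```bash
python3 - <<'E'
from h import *
v=cv2.imread("pics/f_wrist.png");s=read_camera("scene")[:,:,::-1]
up=lambda a,w,h:cv2.resize(a,(w,h),interpolation=cv2.INTER_CUBIC)
cv2.imwrite("pics/final.png",np.hstack([up(v[85:285,185:365],400,444),up(s[180:345,40:190],400,444)]))
E
```

```text
(no output)
```

View pics/final.png

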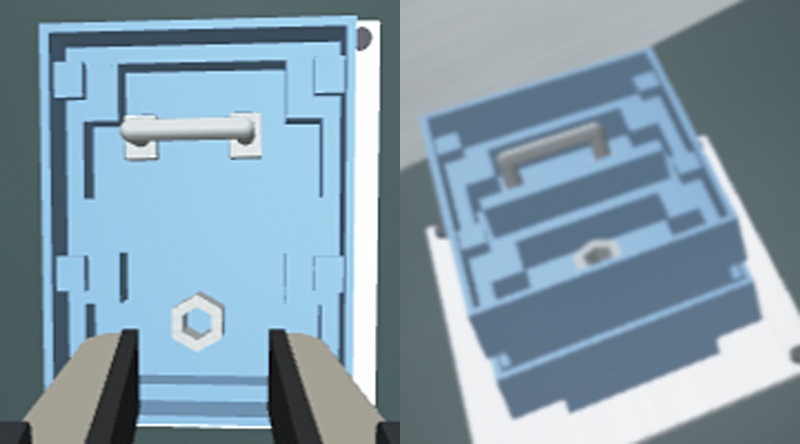

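```bash
python3 - <<'E'
from h import *
def mask(im,c,p0,z):
    I=im.astype(int); b=((I.min(2)>125)&(I.max(2)-I.min(2)<45)).astype(np.uint8)
    q=proj([p0[0],p0[1],z+.01],c)[0]; n,l,st,ce=cv2.connectedComponentsWithStats(cv2.morphologyEx(b,cv2.MORPH_CLOSE,np.ones((3,3))))
    i=min((i for i in range(1,n) if 60<st[i,4]<6000),key=lambda i:np.hypot(*(ce[i]-q))); return (l==i).astype(float)
D=[]
for cam in("wrist","top"):
    im=read_camera(cam);c=camera_params(cam);D.append((mask(im,c,(.4355,-.294),.053),c))
def run(k):
    m,c=D[k]
    def f(p):
        e=R.from_euler("ZYX",[p[2],p[4],p[5]]).as_matrix()
        return np.abs(silh([t@e.T+[p[0],p[1],p[3]] for t in SH["lid_handle"]],(0,0,0),0,c,m.shape,6)-m).sum()
    x0=np.array([.4352,-.2938,1.287,.053,0,0])
    o=minimize(f,x0,method="Nelder-Mead",options=dict(initial_simplex=np.vstack([x0]+[x0+d for d in np.diag([.004,.004,.05,.01,.1,.1])]),maxiter=800,fatol=.1))
    print(o.x.round(4),round(o.fun,1),round(f(x0),1),[round(f(x0+[0,0,0,a/2*.03 if 0 else 0,a,0]),1) for a in(-.2,-.1,.1,.2)],m.sum())
run(0);run(1); state()
E
```

```text
[ 0.4339 -0.293   1.3079  0.0506  0.0641 -0.0153] 190.5 323.2 [np.float64(395.9), np.float64(341.5), np.float64(299.7), np.float64(304.4)] 801.0
[ 0.4361 -0.2944  1.2893  0.0562  0.0196 -0.0039] 46.8 82.5 [np.float64(95.9), np.float64(77.5), np.float64(92.4), np.float64(97.9)] 361.0
t59.20 tcp [ 0.5149 -0.296   0.2513] jawyaw 1.2749 tilt [-0.21  -0.021] F [0.3 0.1 0.3] w 30.9
```

The handle's flatness is ambiguous by silhouettes (model pitch 0.02–0.06); I'll look closer with a colour mask before handing in.

```bash
python3 -m crank '[[[-0.003,-0.01,0.012],0],[[-0.003,-0.01,0.012],0],[[0,-0.01,0.012],0],[[0,-0.01,0.012],0],[[0,-0.005,0.006],0],[[0,0,0],0],[[0,0,0],0]]'
cat > ht.py <<'E'
from h import *
state()
def run(cam,parts,x0):
    im=read_camera(cam);c=camera_params(cam);cv2.imwrite(f"pics/h_{cam}.png",im[:,:,::-1]); I=im.astype(int)
    b=((I[...,2]-I[...,0]<28)&(I.max(2)>70)).astype(np.uint8)
    # region inside the upper tote only: hull of inner rim rectangle at floor level
    roi=np.zeros_like(b); Q=proj(box(.15,.1,.003,.02)@yawmat(-.297).T+[.4795,-.302,.05],c); cv2.fillConvexPoly(roi,np.int32(cv2.convexHull(np.float32(Q))[:,0]),1)
    q=proj([.4355,-.294,.08],c)[0]
    n,l,st,ce=cv2.connectedComponentsWithStats(b*roi); i=min((i for i in range(1,n) if st[i,4]>40),key=lambda i:np.hypot(*(ce[i]-q))); m=(l==i).astype(float)
    cv2.imwrite(f"pics/m_{cam}.png",m*255)
    def f(p):
        e=R.from_euler("ZYX",[p[2],p[4],p[5]]).as_matrix()
        return np.abs(silh([t@e.T+[p[0],p[1],p[3]] for t in parts],(0,0,0),0,c,m.shape,6)-m).sum()
    for z in (0,):
        o=minimize(f,x0,method="Nelder-Mead",options=dict(initial_simplex=np.vstack([x0]+[x0+d for d in np.diag([.004,.004,.05,.008,.08,.08])]),maxiter=900,fatol=.1))
        g=lambda a:minimize(lambda p:f([p[0],p[1],p[2],.053+abs(a)*.03,a,0]),o.x[:3],method="Nelder-Mead",options=dict(initial_simplex=np.vstack([o.x[:3]]+[o.x[:3]+d for d in np.diag([.003,.003,.03])]),maxiter=150)).fun
        print(cam,st[i],o.x.round(4),round(o.fun,1),m.sum(),"pitch scan",[(a,round(g(a),1)) for a in(-.1,-.05,0,.05,.1,.15)])
x0=np.array([.4352,-.2938,1.287,.053,0,0])
run("wrist",SH["lid_handle"],x0); run("top",SH["lid_handle"],x0)
E
python3 ht.py
```

```text
clock: 59.78
tool_pos: [0.4568, -0.2882, 0.1996]
orientation: [0.801, 0.589, -0.092, -0.059]
force: [0.2, -0.6, -0.7]
width: 0.338
t59.78 tcp [ 0.4568 -0.2882  0.1996] jawyaw 1.2760 tilt [-0.217 -0.013] F [ 0.2 -0.6 -0.7] w 31.1
wrist [ 238  193   74   23 1197] [ 0.4345 -0.2935  1.2823  0.0525  0.0313  0.0081] 84.4 1197.0 pitch scan [(-0.1, np.float64(122.3)), (-0.05, np.float64(96.8)), (0, np.float64(82.6)), (0.05, np.float64(96.3)), (0.1, np.float64(112.1)), (0.15, np.float64(122.1))]
top [424 264  42  21 327] [ 0.4362 -0.2946  1.2796  0.0571  0.0232 -0.0223] 66.0 327.0 pitch scan [(-0.1, np.float64(70.3)), (-0.05, np.float64(67.3)), (0, np.float64(65.8)), (0.05, np.float64(68.0)), (0.1, np.float64(71.6)), (0.15, np.float64(73.5))][ WARN:0@0.850] global loadsave.cpp:1063 imwrite_ Unsupported depth image for selected encoder is fallbacked to CV_8U.
```

Both cameras agree best with pitch 0 and underside z ≈ 0.0525 (floor 0.053), so the handle is flat. The gripper is clear of everything; handing in.

```bash
python3 -c "
from h import *
state(); print(r.job_done())"
```

```text
t59.88 tcp [ 0.4574 -0.2883  0.2   ] jawyaw 1.2760 tilt [-0.216 -0.014] F [-0.1  0.3 -0.3] w 31.2
the job is handed in; nothing more can be done
None
```

I made up both kits in the order asked and handed the job in at 59.9 s, with the gripper clear of everything. It gave no verdict.

**What I did:** The elbow and the large nut went into the station tote. The loose tote then went on top, turned end for end. The steel lid handle (not the brown ones) and the small nut went into the upper tote last. I did not touch the drain plug, the bottle or the look-alikes.

**Last checks:**
- **Lower kit:** I checked both parts just before stacking. The large nut stood in the middle of its compartment to about 1 mm across the tote. The elbow was upright and clear of the walls.
- **Stack:** Right after placing, the upper tote fitted level at z 0.050, the expected height, and within 1 mm of centre. I did not run that fit again after filling it; the last picture shows an even gap.
- **Upper kit:** The small nut is flat and central. The handle sits about 5 mm off centre, with one foot close to the side wall.

**What disagreed or went wrong:**
- **Handle tilt:** The first shape fit suggested a tilt of 0.02–0.06 rad. A closer look with a better mask fitted best at zero tilt in both cameras, with the underside at z 0.0525 against the floor at 0.053.
- **First elbow grasp:** I lifted before the fingers had shut, so I had to repeat the grasp. The elbow had not moved.
- **Tool tilt:** The gripper had leaned about 12° by the end, because fast moves made it drift. I slowed down for the later parts. Placement contacts stayed below about 40 N at the wrist in the readings between moves.

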